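# Charge the preheating plate in a glass studio

### The arm

A 7-joint arm with a two-finger parallel gripper is mounted at the origin on the work surface. World frame = base frame: x ahead of the robot, y to its left, z up, the work surface at z = 0. Lengths are in m, angles in rad, forces in N, time in s.
With the tool pointing down it reaches from about 0.425 to 0.875 m from the base axis. Payload 8.4 kg.
Tool frame: the origin (TCP) lies between the finger pads; the fingertips stand 14 mm ahead of it and the grasp point (between the pads) lies 5 mm behind it; z points along the fingers, y is the direction in which the jaws open and shut (so a half turn about z gives the same grasp; the last joint's range is limited). The gripper opens to 87 mm and grips with 3 to 60 N. Pads are 19 mm wide; open, the fingers measure 117 mm over their backs; the gripper's body (75 mm by 190 mm) begins 51 mm behind the grasp point.
Start: joints at [-1.294, 0.333, 0.04, 1.465, -0.013, 1.343, -0.059], TCP at [0.239, 0.605, 0.237] pointing down, gripper open.
Joint ranges: [-2.58, 2.58], [-0.38, 2.09], [-1.3, 1.39], [0.25, 2.4], [-1.5, 4.64], [0.08, 2.09], [-2.65, 2.65]. Speed limits (rad/s): [2.22, 2.22, 2.79, 2.79, 3.14, 3.14, 3.14].

### API

Orientations are given as [roll, pitch, yaw] about the fixed x, y, z axes, in that order (R = Rz(yaw) Ry(pitch) Rx(roll)).
In Python, from bench import arm gives the robot as it stands.
- The arm moves only by the tool play_rows, never from a script. Its arguments are lists of equal length, an entry for each row: "jaw": the opening, from 0 (shut) to 1 (fully open); "dp": the shift along the tool's x, y, z in m, a list of three; "rot": the turn, a rotation vector about the tool's x, y, z in rad, a list of three. In form: {"jaw": [jaw, ...], "dp": [[dx, dy, dz], ...], "rot": [[rx, ry, rz], ...]}. A call has 1 to 5 rows; each row shifts and turns the pose as measured when the row begins, along the tool's axes as they then stand; what a row does not reach is not made up. A row lasts 1/8 s, in which the tool goes at most 62.5 mm and 10.7 degrees, less where a joint would pass 70% of its speed; a pose out of reach is approached as far as the arm can. A call is refused whole if a number of a shift passes 0.0625 or a number of a turn 0.188, either way. A call with a gripper value outside its range is refused whole. The fingers move at their own pace and stop on an object; the grip force is fixed at half the most. Time passes only in rows, so rows that do not move let the fingers close. It gives the time, the measured TCP pose, the force and the opening at its end, in the units of the state.
- arm.sense(): the state, without advancing time (a new reading comes with each control period).
- arm.snapshot(name): name is "scene" or "top"; returns the picture (384x512x3 uint8, blue, green, red); there is no depth.
- arm.get_calibration(name): a dict with "mtx" (3x3 intrinsics, pixels), "camera_from_world" (4x4, takes a point from world to camera coordinates). Camera axes: x right, y up, looking along -z (the intrinsics and any distortion apply to the point x, -y, -z); pixel columns grow to the right and rows downward; lengths in m; the calibration is good to about 2 mm. A picture is of the moment at which its call begins. get_calibration takes no time and is no camera call.
- arm.job_done(): hands the job in, once; it reports no verdict.
Trained networks look in the newest picture that a camera, given by its name, has taken for a name from the list of things; names that differ only in an ending like _2 or _b are one class to them, and where a whole thing is asked for, a point or a joint stands for the part that bears it (a point fixed in the world has none). Each returns a list of dicts, best first, with "score" (0 to 1); they miss things now and then, are a little off and sometimes report something else, mostly with a low value. They report only what shows in the picture. A call takes as long as a camera call. They do not tell look-alikes from the thing itself.
- arm.trace(camera, query): "mask" (384x512 bool, what is visible of it) and "position" ([row, column] in pixels, amid what is visible of it).
The state is a dict: "clock": time; "joint_pos": joint angles; "qvel": joint speeds; "tau": joint torques, N m; "tcp_pos": TCP position; "eef_rot": TCP orientation; "force": force on the tool from outside, world axes, zero at the start; "ft_torque": the same for the moment, N m; "opening": finger opening in m.
Only numpy, scipy, OpenCV 4.12 (cv2) and the standard library are available. Lean on these libraries where they do the work, as an engineer would, in place of code of your own. Each camera call takes 0.05 s, during which the arm holds its last target.

### The job

Get the preheating plate ready for pick-up: draw the long white kiln tile straight out from under the stack of wooden moulds, leaving the stack standing as it is at the bench stop (do not unstack or topple it), and lay the tile flat in the middle of the plate's white deck, lined up with it. Lay every coloured glass bar on the tile, flat and clear of its edges, none on top of another; some bars may be missing today. Then, with the plate loaded, turn the regulator knob until its pointer is at the red mark, pull it fully outward to lock it, let go, and leave the other things on the bench where they are.

Things in the scene. Friction and masses are not known exactly. Their poses are not given: they have to be found in the camera images.
- tile_mid (a point): Long cream-white ceramic kiln tile, 62 (x) x 268 (y) x 10 mm thick, 0.32 kg; the point is its centre, half-way up, z up. At the start it lies on the bench between the posts of the bench stop: about 98 mm of its -y end is under the mould stack, about 158 mm of its +y end sticks out past the posts.
- stop_mark (a point): Bench stop: two fixed steel posts, 24 wide x 12 thick x 70 mm high, 84 mm clear between. The point is on the bench midway between them, in the plane of the white facings the stack stands against. x runs from post to post, z up. The stack is on the -y side, within a few mm of the posts; the tile is drawn out between them towards +y.
- stop: Bench stop, same point and axes. Each post has a foot 24 wide x 6 mm high outside the gap, reaching 62 mm towards +y. The posts overlap the bottom mould by 13 mm each side; their white plastic facings (22 to 68 mm above the bench) are slippery; nothing else holds the stack: dragged by the tile it bears on the posts, and it drops 10 mm to the bench as the tile leaves.
- mould1_mid (a point): Bottom mould of the stack: dark brown wooden block 110 (x) x 96 (y) x 50 mm high, about 0.27 kg, resting on the tile at the start; the point is its centre.
- mould2_mid (a point): Middle mould, lighter brown, 100 x 88 x 44 mm high, about 0.2 kg; the point is its centre.
- mould3_mid (a point): Top mould, lightest brown with a black round mouth on top, 90 x 80 x 40 mm high, about 0.15 kg; the point is its centre. The three are stacked loose, one on another.
- deck (a point): Preheating plate, a fixed low grey machine: the point is the centre of its flat white deck, on the deck's top face, 76 mm above the bench. Deck 190 (x) x 300 (y, its long side) mm, case 210 x 320 mm. z up; along the -x side runs the control ledge (90 mm deep, top 72 mm above the bench) with the regulator knob.
- knob_grip (a point): Regulator knob, 150 mm from the deck's centre on its -x side: black disc of 62 mm diameter with a wing to pinch from above, 56 long x 16 wide, 30 mm high above the disc; a white line on one half of its top is the pointer. The point is on the vertical turning axis, 7 mm below the wing's top; x runs along the wing towards the pointer.
- knob_turn (a joint): Turn of the regulator knob, rad, growing clockwise seen from above, 0 to 2.6. At 0 the pointer points along the plate's +x; at 1.6 it points at the red mark, about the plate's -y. Light friction of 0.06 N m; stays where it is left.
- knob_pull (a joint): How far the knob is pulled outward (straight up), m: 0 pushed in, as at the start, 0.012 fully out, which locks it; needs about 5 N and stays where it is left.
- bar_blue_mid (a point): Cast glass bar, cobalt blue, 60 (x) x 36 (y) x 30 mm high (z), 0.16 kg; the point is its centre. Lies flat on the bench at any yaw. May be absent.
- bar_amber_mid (a point): Cast glass bar, amber orange, 60 (x) x 36 (y) x 30 mm high (z), 0.16 kg; the point is its centre. Lies flat on the bench at any yaw. May be absent.
- bar_green_mid (a point): Cast glass bar, dark green, 60 (x) x 36 (y) x 30 mm high (z), 0.16 kg; the point is its centre. Lies flat on the bench at any yaw. May be absent.
- bar_ruby_mid (a point): Cast glass bar, ruby red, 60 (x) x 36 (y) x 30 mm high (z), 0.16 kg; the point is its centre. Lies flat on the bench at any yaw. May be absent.
- jacks: Bystander: steel jacks (large two-bladed tongs), 210 mm long, lying; origin at its underside. Leave alone.
- cork_paddle: Bystander: cork-faced paddle with wooden handle, 240 mm long, lying; origin at its underside. Leave alone.
- block_ladle: Bystander: round wooden block with handle, 200 mm long, lying; origin at its underside. Leave alone.
- wax_tin: Bystander: steel wax tin, 68 mm diameter, 62 mm high; origin at its underside. Leave alone.
- vase: Bystander: green glass vase, 80 mm diameter, 125 mm high; origin at its underside. Leave alone.
- paperweight: Bystander: amber glass paperweight, 80 mm diameter, 60 mm high; origin at its underside. Leave alone.
- tile: The same kiln tile; this point is the centre of its underside, same axes.
Not all that is in view belongs to the job. What is shaped like the stop but blue is not meant.

How it is judged:
By the outcome, as a careful person would: the job done as asked, in the order asked, and still so for the second after the job is handed in, with the robot touching nothing.
Of bar_blue, bar_amber, bar_green, bar_ruby only 3 to 4 are there at a start; the rules pass over those that are not, and their reading is None.
At some moment in a run one of bar_blue, bar_amber, bar_green, bar_ruby may be knocked a few centimetres aside while the robot is not near it.
It also fails if it takes over 208 s, if anything falls off the work surface, if the arm or the gripper's body presses on something with over 40 N, if the wrist force passes 120 N, or if a joint passes its speed limit or range.

## Working session

There is one attempt and no reset: what is moved stays moved. The work goes in short steps, Python scripts to look and compute and a tool call to move; the robot and the scene stay as the last step left them, time stands still between calls to the robot, and variables do not carry over. Pictures are saved under pics/ and viewed, and the job is handed in when it is done.

Besides the shell and the picture viewer there is one more tool, called after "Request:" as name(argument=value, ...) on one line, values as JSON. play_rows: Moves the arm, as the interface text tells. Its arguments: {"type":"object","properties":{"jaw":{"type":"array"},"dp":{"type":"array"},"rot":{"type":"array"}},"required":["jaw","dp","rot"]}

```bash
ls; mkdir -p pics; python3 - <<'E'
from bench import arm
import cv2,numpy as np
s=arm.sense()
for k,v in s.items(): print(k,np.round(v,4))
for n in("scene","top"):
    im=arm.snapshot(n); cv2.imwrite(f"pics/{n}0.png",im)
    c=arm.get_calibration(n); print(n,np.round(c["mtx"],2).tolist(),np.round(c["camera_from_world"],4).tolist(),[k for k in c])
    print(np.round(np.linalg.inv(c["camera_from_world"])[:3,3],3))
E
```

```text
pics
clock 0.0
joint_pos [-1.2942  0.3339  0.0399  1.4662 -0.0134  1.3433 -0.0585]
qvel [-0.0006  0.0003 -0.001  -0.0023 -0.0007  0.0005 -0.0001]
tau [-4.00000e-04 -6.56360e+01  1.33490e+00 -4.03806e+01 -5.97000e-02
  4.52000e-02  2.00000e-04]
tcp_pos [0.2385 0.6042 0.2357]
eef_rot [-3.1400e+00  1.0000e-04  2.7658e+00]
force [-0.4075  0.0914 -0.548 ]
ft_torque [0.0389 0.0345 0.0264]
opening 0.0871
scene [[422.0, 0.0, 256.54], [0.0, 422.0, 192.24], [0.0, 0.0, 1.0]] [[-0.2696, 0.9629, -0.0141, 0.2379], [-0.7919, -0.2134, 0.5721, 0.329], [0.5478, 0.1654, 0.8201, -1.4515], [0.0, 0.0, 0.0, 1.0]] ['mtx', 'camera_from_world']
[1.12  0.081 1.005]
top [[447.82, 0.0, 258.64], [0.0, 447.82, 196.21], [0.0, 0.0, 1.0]] [[-0.0029, -1.0, 0.0061, -0.1198], [0.9854, -0.0019, 0.17, -0.5457], [-0.17, 0.0065, 0.9854, -1.2835], [0.0, 0.0, 0.0, 1.0]] ['mtx', 'camera_from_world']
[ 0.319 -0.112  1.358]
```

View pics/scene0.png

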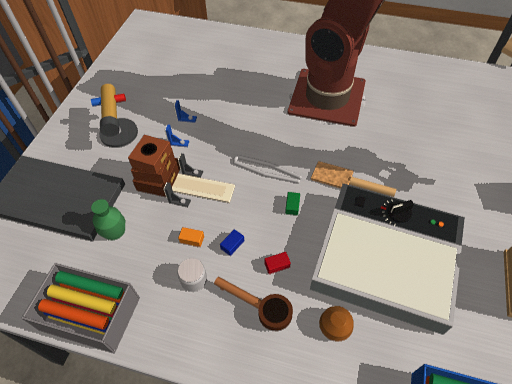

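View pics/top0.png

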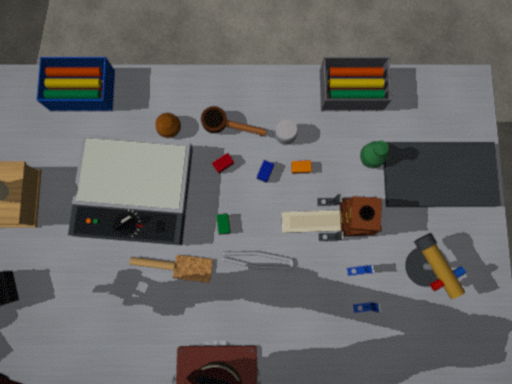

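```bash
cat > h.py <<'E'
import numpy as np,cv2
from bench import arm
def cal(n):
    c=arm.get_calibration(n); return np.array(c["mtx"]),np.array(c["camera_from_world"])
def proj(n,P):
    K,T=cal(n); P=np.atleast_2d(P); q=P@T[:3,:3].T+T[:3,3]; q=q*[1,-1,-1]
    u=q@K.T; return u[:,:2]/u[:,2:]
def ray(n,uv):
    K,T=cal(n); uv=np.atleast_2d(uv).astype(float)
    d=np.c_[uv,np.ones(len(uv))]@np.linalg.inv(K).T*[1,-1,-1]
    R=T[:3,:3]; o=-R.T@T[:3,3]; return o,d@R
def onplane(n,uv,z):
    o,d=ray(n,uv); t=(z-o[2])/d[:,2]; return o+t[:,None]*d
def rect(n,mask,z):
    "min area rect of mask contour lifted to plane z: centre, sizes, yaw of long axis"
    cs,_=cv2.findContours(mask.astype(np.uint8),cv2.RETR_EXTERNAL,cv2.CHAIN_APPROX_NONE)
    c=max(cs,key=cv2.contourArea)[:,0,:]
    P=onplane(n,c,z)[:,:2]
    r=cv2.minAreaRect((P*1000).astype(np.float32))
    b=cv2.boxPoints(r)/1000
    e1,e2=b[1]-b[0],b[2]-b[1]
    l=e1 if np.linalg.norm(e1)>np.linalg.norm(e2) else e2
    return np.array(r[0])/1000,sorted([np.linalg.norm(e1),np.linalg.norm(e2)]),np.arctan2(l[1],l[0])%np.pi
def up(n,box,k,name,im=None):
    im=arm.snapshot(n) if im is None else im
    x0,y0,x1,y1=box
    cv2.imwrite("pics/"+name,cv2.resize(im[y0:y1,x0:x1],None,fx=k,fy=k,interpolation=cv2.INTER_CUBIC))
E
python3 - <<'E'
from h import *
for n in("scene","top"):
    im=arm.snapshot(n); cv2.imwrite(f"pics/{n}1.png",im)
    for q,z in(("bar_blue_mid",.03),("bar_amber_mid",.03),("bar_green_mid",.03),("bar_ruby_mid",.03),("tile",.01),("stop",.0),("deck",.076),("knob_grip",.1),("mould1_mid",.06),("mould3_mid",.144)):
        r=arm.trace(n,q)
        for d in r[:3]:
            p=d["position"]; w=onplane(n,[p[1],p[0]],z)[0]
            c,s,y=rect(n,d["mask"],z)
            print(n,q,round(d["score"],2),np.round(p),np.round(w,3),"rect",np.round(c,3),np.round(s,3),round(y,3),d["mask"].sum())
print(arm.sense()["clock"])
E
```

```text
scene bar_blue_mid 0.75 [244. 233.] [ 0.641 -0.131  0.03 ] rect [ 0.638 -0.134] [0.046 0.069] 2.712 389
scene bar_amber_mid 0.6 [235. 188.] [ 0.648 -0.252  0.03 ] rect [ 0.651 -0.244] [0.048 0.065] 1.598 366
scene bar_green_mid 0.85 [202. 292.] [ 0.474 -0.011  0.03 ] rect [ 0.478 -0.01 ] [0.036 0.076] 0.136 291
scene bar_green_mid 0.65 [211. 398.] [0.427 0.274 0.03 ] rect [0.424 0.276] [0.067 0.078] 0.066 472
scene bar_green_mid 0.55 [175. 184.] [ 0.465 -0.336  0.03 ] rect [ 0.543 -0.336] [0.042 0.101] 1.115 504
scene bar_ruby_mid 0.6 [262. 276.] [ 0.662 -0.01   0.03 ] rect [ 0.663 -0.008] [0.047 0.064] 2.18 408
scene tile 0.85 [188. 201.] [ 0.484 -0.279  0.01 ] rect [ 0.48  -0.274] [0.067 0.18 ] 1.602 1149
scene stop 0.87 [194. 174.] [ 0.517 -0.353  0.   ] rect [ 0.526 -0.349] [0.042 0.1  ] 1.093 457
scene stop 0.77 [131. 172.] [ 0.286 -0.452  0.   ] rect [ 0.312 -0.436] [0.044 0.116] 1.056 489
scene stop 0.16 [209. 398.] [0.401 0.277 0.   ] rect [0.4   0.282] [0.066 0.085] 3.066 466
scene deck 0.67 [260. 394.] [0.605 0.266 0.076] rect [0.58  0.256] [0.321 0.33 ] 3.058 15972
scene d
[... 1559 characters left out ...]
-0.423] [0.023 0.077] 1.69 373
top stop 0.62 [206. 329.] [ 0.521 -0.336  0.   ] rect [ 0.536 -0.339] [0.035 0.078] 1.802 433
top deck 0.87 [190. 133.] [0.56  0.245 0.076] rect [0.564 0.25 ] [0.305 0.333] 1.478 11637
top knob_grip 0.86 [223. 124.] [0.46 0.26 0.1 ] rect [0.458 0.259] [0.058 0.059] 0.809 368
top mould1_mid 0.6 [224. 346.] [ 0.46  -0.374  0.06 ] rect [ 0.463 -0.388] [0.081 0.141] 0.663 254
top mould1_mid 0.5 [224. 124.] [0.463 0.27  0.06 ] rect [0.464 0.27 ] [0.061 0.065] 1.114 404
top mould1_mid 0.47 [268. 185.] [0.336 0.09  0.06 ] rect [0.342 0.134] [0.067 0.235] 1.437 1187
top mould3_mid 0.76 [214. 364.] [ 0.479 -0.409  0.144] rect [ 0.48  -0.411] [0.087 0.094] 3.055 1073
1.2
```

```bash
python3 - <<'E'
from h import *
im=cv2.imread("pics/top1.png"); up("top",(60,125,205,255),5,"deckz.png",im); up("top",(205,145,400,255),4,"barz.png",im)
E
```

```text
(no output)
```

View pics/deckz.png

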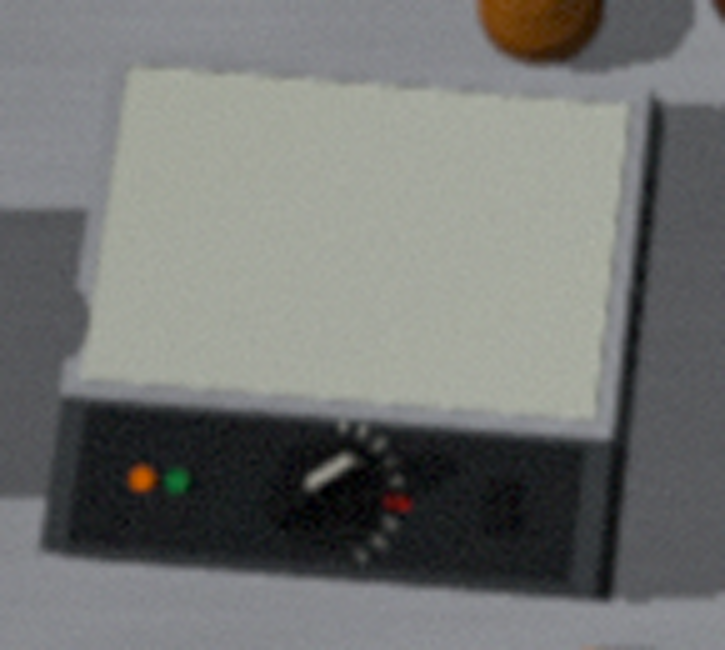

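View pics/barz.png

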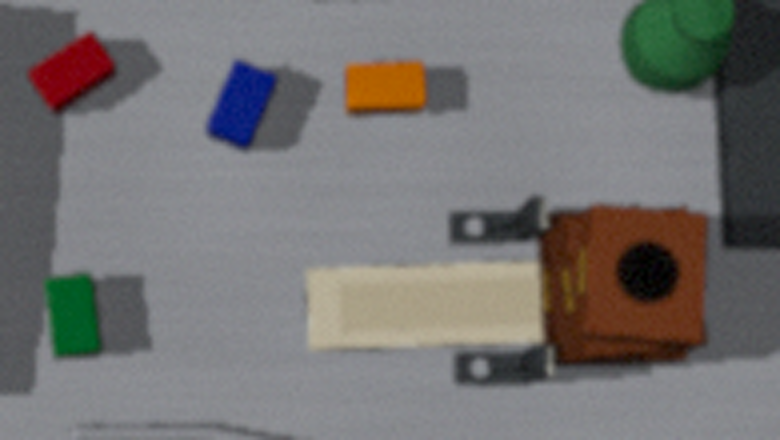

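```bash
cat >> h.py <<'E'
def quad(n,mask,z):
    "fit 4 lines to mask border (sub-pixel-ish) lifted to plane z; returns centre,sizes,yaw(long)"
    m=cv2.GaussianBlur(mask.astype(np.float32),(0,0),.7)
    m8=cv2.resize(m,None,fx=4,fy=4,interpolation=cv2.INTER_LINEAR)
    b=(m8>.5).astype(np.uint8)
    cs,_=cv2.findContours(b,cv2.RETR_EXTERNAL,cv2.CHAIN_APPROX_NONE)
    c=max(cs,key=cv2.contourArea)[:,0,:].astype(float)
    px=(c+.5)/4-.5
    P=onplane(n,px,z)[:,:2]
    r=cv2.minAreaRect((P*1000).astype(np.float32)); cc=np.array(r[0])/1000
    a=np.deg2rad(r[2]); w,h=np.array(r[1])/1000
    if w<h: a+=np.pi/2; w,h=h,w
    for it in range(4):
        u=np.array([np.cos(a),np.sin(a)]); v=np.array([-u[1],u[0]])
        q=np.c_[(P-cc)@u,(P-cc)@v]
        t=[q[(abs(q[:,0]-s*w/2)<.006)&(abs(q[:,1])<h*.38)] for s in(1,-1)]
        l=[q[(abs(q[:,1]-s*h/2)<.006)&(abs(q[:,0])<w*.4)] for s in(1,-1)]
        sl=[np.polyfit(x[:,0],x[:,1],1)[0] for x in l]
        e=[np.median(x[:,0]) for x in t]; f=[np.median(x[:,1]) for x in l]
        cc=cc+u*(e[0]+e[1])/2+v*(f[0]+f[1])/2; w=e[0]-e[1]; h=f[0]-f[1]; a+=np.arctan(np.mean(sl))
    return cc,(h,w),(a%np.pi),sl
E
python3 - <<'E'
from h import *
for n in("top","scene"):
    im=cv2.imread(f"pics/{n}1.png").astype(int)
    hsv=cv2.cvtColor(im.astype(np.uint8),cv2.COLOR_BGR2HSV)
    print(n,"deckpx",im[(175,130) if n=="top" else (260,390)],"tile",im[(222,315) if n=="top" else (188,205)],"bench",im[(240,260) if n=="top" else (215,250)])
    d=im[:,:,2]-im[:,:,0]
    mask=((im[:,:,1]-im[:,:,0]>8)&(im[:,:,2]>130)).astype(np.uint8)
    mask=cv2.morphologyEx(mask,cv2.MORPH_OPEN,np.ones((3,3)))
    k,lab,st,ce=cv2.connectedComponentsWithStats(mask)
    for i in range(1,k):
        if st[i,4]>300: 
            z=.076 if st[i,4]>5000 else .01
            print(st[i],[np.round(x,4) for x in quad(n,lab==i,z)])
E
```

```text
top deckpx [156 165 161] tile [133 159 168] bench [143 140 138]
[331  68  52   6 310] [array([ 0.9613, -0.4372]), array([0.0197, 0.1664]), np.float64(1.5707), array([-0.,  0.])]
[ 45  79  53   7 353] [array([0.9224, 0.4757]), array([0.0227, 0.1671]), np.float64(1.5671), array([-0.0036,  0.0036])]
[331  79  53   7 360] [array([ 0.9222, -0.4371]), array([0.0228, 0.1686]), np.float64(1.5748), array([ 0.0042, -0.0042])]
[  79  139  106   69 5138] [array([0.6115, 0.2512]), array([0.181 , 0.2936]), np.float64(1.4765), array([ 0.0008, -0.0025])]
[  0 161  24  21 458] [array([0.6334, 0.6398]), array([0.0627, 0.0697]), np.float64(1.635), array([ 0.0657, -0.0656])]
[  0 201  20  23 421] [array([0.5022, 0.633 ]), array([0.0585, 0.0641]), np.float64(0.0481), array([-0.0475,  0.0459])]
[ 282  210   59   23 1195] [array([ 0.4758, -0.2784]), array([0.0614, 0.1755]), np.float64(1.6028), array([-0.0033,  0.0033])]
[425 248  36  51 548] [array([ 0.3194, -0.6663]), array([0.0289, 0.1625]), np.float64(0.4983), array([ 0.0084, -0.0084])]
[129 256  83  21 856] [array([0.3398, 0.1414]), array([0.0507, 0.23
[... 893 characters left out ...]
rray([0.6127, 0.2535]), array([0.1904, 0.2985]), np.float64(1.488), array([-0.0019,  0.0019])]
[179 227  25  19 308] [array([ 0.6347, -0.251 ]), array([0.0368, 0.0669]), np.float64(1.5868), array([0.0034, 0.0047])]
[215 277  43  26 328] [array([ 0.7522, -0.0901]), array([0.0173, 0.1194]), np.float64(1.3241), array([-0.0015,  0.0015])]
[ 47 285  67  28 795] [array([ 0.8748, -0.4558]), array([0.0279, 0.1778]), np.float64(1.5684), array([-0.0001,  0.0001])]
[ 38 299  69  29 825] [array([ 0.9132, -0.4554]), array([0.0271, 0.178 ]), np.float64(1.5693), array([ 0.0007, -0.0007])]
[334 311  20  26 406] [array([0.7636, 0.1818]), array([0.0394, 0.0565]), np.float64(0.1749), array([-0.0209, -0.0239])]
```

```bash
cat >> h.py <<'E'
from scipy.spatial.transform import Rotation as Ro
def plan(p,yaw=None,step=.0625,jaw=None):
    "print rows (dp tool axes, rot) to reach p,yaw tool-down from sensed pose"
    s=arm.sense(); R=Ro.from_euler("xyz",s["eef_rot"]); x=np.array(s["tcp_pos"])
    if yaw is None: yaw=s["eef_rot"][2]
    G=Ro.from_euler("xyz",[np.pi,0,yaw]); rv=(R.inv()*G).as_rotvec()
    d=np.array(p)-x; n=int(max(np.ceil(np.linalg.norm(d)/step-1e-6),np.ceil(np.abs(rv).max()/.18),1))
    print("t",round(s["clock"],2),"at",np.round(x,4),"rpy",np.round(s["eef_rot"],3),"F",np.round(s["force"],1),"open",round(s["opening"],4),"q6",np.round(s["joint_pos"][6],2))
    print(n,"rows rot",np.round(rv/n,3))
    for i in range(n):
        Ri=R*Ro.from_rotvec(rv*i/n)
        print(np.round(Ri.inv().apply(d/n),4).tolist())
E
python3 -c "
from h import *
plan([.5,.2,.24],1.7); plan([.5,.2,.24],1.7)"|head -30
```

```text
t 1.2 at [0.2386 0.6046 0.2365] rpy [-3.142  0.     2.766] F [-0.4  0.1 -0.3] open 0.0871 q6 -0.06
8 rows rot [-0.     0.     0.133]
[-0.049, -0.035, -0.0004]
[-0.0532, -0.0282, -0.0004]
[-0.0565, -0.0209, -0.0004]
[-0.0587, -0.0132, -0.0004]
[-0.06, -0.0053, -0.0004]
[-0.0602, 0.0027, -0.0004]
[-0.0593, 0.0107, -0.0004]
[-0.0573, 0.0184, -0.0004]
t 1.2 at [0.2386 0.6046 0.2365] rpy [-3.142  0.     2.766] F [-0.4  0.1 -0.3] open 0.0871 q6 -0.06
8 rows rot [-0.     0.     0.133]
[-0.049, -0.035, -0.0004]
[-0.0532, -0.0282, -0.0004]
[-0.0565, -0.0209, -0.0004]
[-0.0587, -0.0132, -0.0004]
[-0.06, -0.0053, -0.0004]
[-0.0602, 0.0027, -0.0004]
[-0.0593, 0.0107, -0.0004]
[-0.0573, 0.0184, -0.0004]
```

Candidates (top image): the tile is the cream strip at (312,222). The deck, at (135,175), is the only other cream area. The stop is the dark steel pair with white facings at (330,202) and (330,237); the blue pair at (360,270) and (367,308) is a decoy. The bars are ruby (223,163), blue (265,171), amber (301,167) and green (223,224). The coloured rods in the trays at (75,85) and (357,80) are not bars. In the crop, the tile runs between the dark posts and under the brown stack, so that choice is confirmed.

Request:
play_rows(jaw=[1, 1, 1, 1, 1], dp=[[-0.049, -0.035, 0], [-0.053, -0.028, 0], [-0.0565, -0.021, 0], [-0.0587, -0.013, 0], [-0.06, -0.005, 0]], rot=[[0, 0, 0.133], [0, 0, 0.133], [0, 0, 0.133], [0, 0, 0.133], [0, 0, 0.133]])

```text
clock: 1.82
tcp_pos: [0.4018, 0.3488, 0.2356]
eef_rot: [3.141, -0.002, 2.09]
force: [0.6, 0.5, -0.3]
opening: 0.0869
```

```bash
python3 -c "
from h import *
plan([.475,-.225,.15],1.605)"
```

```text
t 1.82 at [0.4018 0.3488 0.2356] rpy [ 3.141e+00 -2.000e-03  2.090e+00] F [ 0.6  0.5 -0.3] open 0.0869 q6 -0.25
10 rows rot [-0.    -0.     0.048]
[-0.0535, -0.0221, 0.0084]
[-0.0545, -0.0195, 0.0084]
[-0.0554, -0.0168, 0.0085]
[-0.0561, -0.0141, 0.0085]
[-0.0567, -0.0114, 0.0085]
[-0.0572, -0.0086, 0.0085]
[-0.0576, -0.0059, 0.0085]
[-0.0578, -0.0031, 0.0085]
[-0.0579, -0.0003, 0.0085]
[-0.0578, 0.0026, 0.0085]
```

Request:
play_rows(jaw=[1, 1, 1, 1, 1], dp=[[-0.0535, -0.022, 0.008], [-0.0545, -0.0195, 0.008], [-0.0554, -0.0168, 0.008], [-0.056, -0.014, 0.0085], [-0.0567, -0.0114, 0.0085]], rot=[[0, 0, 0.048], [0, 0, 0.048], [0, 0, 0.048], [0, 0, 0.048], [0, 0, 0.048]])

```text
clock: 2.45
tcp_pos: [0.44, 0.0523, 0.1943]
eef_rot: [3.136, -0.005, 1.838]
force: [1.6, -0.1, 0.1]
opening: 0.0868
```

Request:
play_rows(jaw=[1, 1, 1, 1, 1], dp=[[-0.0572, -0.0086, 0.0085], [-0.0576, -0.006, 0.0085], [-0.0578, -0.003, 0.0085], [-0.0579, 0, 0.0085], [-0.0578, 0.0026, 0.0085]], rot=[[0, 0, 0.048], [0, 0, 0.048], [0, 0, 0.048], [0, 0, 0.048], [0, 0, 0.048]])

```text
clock: 3.08
tcp_pos: [0.4747, -0.2438, 0.1509]
eef_rot: [3.129, -0.009, 1.592]
force: [1.1, 0.8, -0.7]
opening: 0.0872
```

```bash
python3 -c "
from h import *
plan([.475,-.225,.06],1.605)
up('top',(200,140,400,290),4,'a1.png');up('scene',(120,110,320,260),4,'a2.png')"
```

```text
t 3.08 at [ 0.4747 -0.2438  0.1509] rpy [ 3.129 -0.009  1.592] F [ 1.1  0.8 -0.7] open 0.0872 q6 0.61
2 rows rot [ 0.006 -0.005 -0.007]
[0.009, -0.0002, 0.0455]
[0.0092, 0.0001, 0.0455]
```

View pics/a2.png

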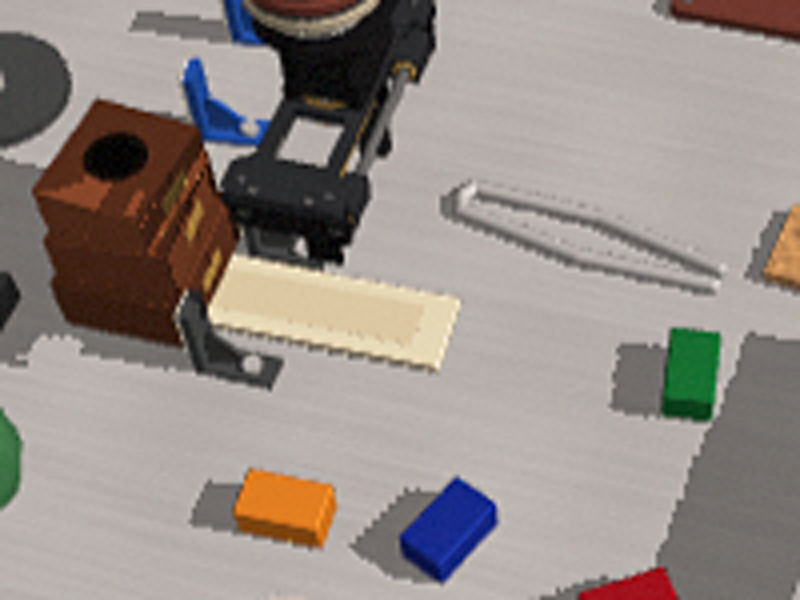

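Request:
play_rows(jaw=[1, 1, 1, 1], dp=[[0.009, 0, 0.0455], [0.009, 0, 0.0455], [0, 0, 0.03], [0, 0, 0]], rot=[[0.006, -0.005, -0.007], [0.006, -0.005, -0.007], [0, 0, 0], [0, 0, 0]])

```text
clock: 3.68
tcp_pos: [0.474, -0.2315, 0.0265]
eef_rot: [-3.14, 0.007, 1.596]
force: [0.1, 0.3, 1.1]
opening: 0.0871
```

```bash
python3 -c "
from h import *
plan([.4748,-.225,.0165],1.605)"
```

```text
t 3.67 at [ 0.474  -0.2315  0.0265] rpy [-3.14   0.007  1.596] F [0.1 0.3 1.1] open 0.0871 q6 0.71
1 rows rot [-0.002  0.007 -0.009]
[0.0065, 0.001, 0.01]
```

Request:
play_rows(jaw=[1, 1, 0, 0, 0], dp=[[0.006, 0.001, 0.0095], [0, 0, 0], [0, 0, 0], [0, 0, 0], [0, 0, 0]], rot=[[-0.002, 0.007, -0.009], [0, 0, 0], [0, 0, 0], [0, 0, 0], [0, 0, 0]])

```text
clock: 4.3
tcp_pos: [0.4776, -0.2256, 0.0205]
eef_rot: [3.136, -0.0, 1.606]
force: [-2.2, 1.1, -0.1]
opening: 0.0649
```

```bash
python3 -c "
from h import *
plan([.4748,-.225,.0165],1.605)
s=arm.sense();print(s['qvel'].round(3) if hasattr(s['qvel'],'round') else s['qvel'])"
```

```text
t 4.3 at [ 0.4776 -0.2256  0.0205] rpy [ 3.136 -0.     1.606] F [-2.2  1.1 -0.1] open 0.0649 q6 0.73
1 rows rot [ 0.006 -0.     0.001]
[0.0007, -0.0028, 0.004]
[-0.002 -0.006  0.002  0.004  0.003  0.009 -0.001]
```

Request:
play_rows(jaw=[0.85, 0.85, 0.85, 0, 0], dp=[[0, 0, 0.001], [0.0005, 0, 0.004], [0, 0, 0], [0, 0, 0], [0, 0, 0]], rot=[[0, 0, 0], [0.006, 0, 0], [0, 0, 0], [0, 0, 0], [0, 0, 0]])

```text
clock: 4.92
tcp_pos: [0.4774, -0.2251, 0.0152]
eef_rot: [-3.141, -0.0, 1.606]
force: [0.6, 0.7, 2.9]
opening: 0.0621
```

Request:
play_rows(jaw=[0, 0, 0], dp=[[0, 0, 0], [0, 0, 0], [0, 0, 0]], rot=[[0, 0, 0], [0, 0, 0], [0, 0, 0]])

```text
clock: 5.3
tcp_pos: [0.4774, -0.2251, 0.0152]
eef_rot: [-3.141, -0.0, 1.605]
force: [-0.1, 0.0, 0.2]
opening: 0.0612
```

```bash
python3 -c "
from h import *
plan([.4748,-.225,.0165],1.605)"
```

```text
t 5.3 at [ 0.4774 -0.2251  0.0152] rpy [-3.141 -0.     1.605] F [-0.1  0.   0.2] open 0.0612 q6 0.73
1 rows rot [-0.001 -0.     0.   ]
[0.0002, -0.0026, -0.0013]
```

Request:
play_rows(jaw=[0, 0, 0, 0], dp=[[0.012, 0, 0], [0.018, 0, 0], [0.018, 0, 0], [0, 0, 0]], rot=[[0, 0, 0], [0, 0, 0], [0, 0, 0], [0, 0, 0]])

```text
clock: 5.8
tcp_pos: [0.4752, -0.1821, 0.0155]
eef_rot: [3.141, 0.008, 1.602]
force: [-0.0, 5.4, -2.6]
opening: 0.0618
```

```bash
python3 -c "
from h import *
plan([.4774,-.225,.0165],1.605)
up('top',(200,140,400,290),4,'b1.png');up('scene',(120,110,320,260),4,'b2.png')"
```

```text
t 5.8 at [ 0.4752 -0.1821  0.0155] rpy [3.141 0.008 1.602] F [-0.   5.4 -2.6] open 0.0618 q6 0.62
1 rows rot [ 0.001  0.008 -0.003]
[-0.0429, 0.0008, -0.0006]
```

View pics/b2.png

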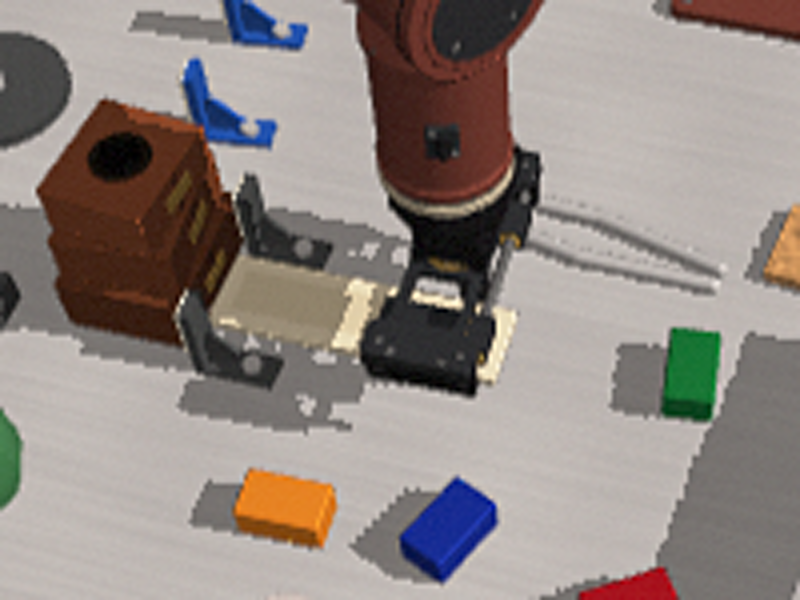

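Request:
play_rows(jaw=[0, 0, 0, 0, 0], dp=[[0.018, 0, 0], [0.022, 0, 0], [0.022, 0, 0], [0.022, 0, 0], [0.02, 0, 0]], rot=[[0, -0.004, 0], [0, 0, 0], [0, 0, 0], [0, 0, 0], [0, 0, 0]])

```text
clock: 6.52
tcp_pos: [0.4736, -0.0858, 0.0153]
eef_rot: [3.136, 0.021, 1.593]
force: [0.9, -3.3, 1.2]
opening: 0.0615
```

```bash
python3 -c "
from h import *
plan([.4774,-.225,.0165],1.605)
up('top',(200,140,400,290),4,'c1.png');up('scene',(120,110,320,260),4,'c2.png')"
```

```text
t 6.53 at [ 0.4736 -0.0858  0.0153] rpy [3.136 0.021 1.593] F [ 0.9 -3.3  1.2] open 0.0615 q6 0.37
3 rows rot [ 0.002  0.007 -0.004]
[-0.0464, 0.0002, 0.0006]
[-0.0464, 0.0, 0.0002]
[-0.0464, -0.0001, -0.0001]
```

View pics/c2.png

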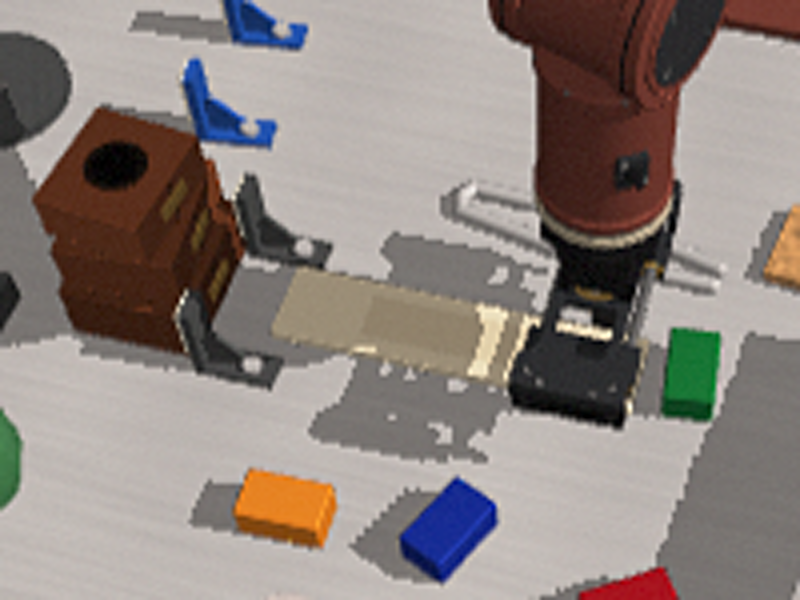

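View pics/c1.png

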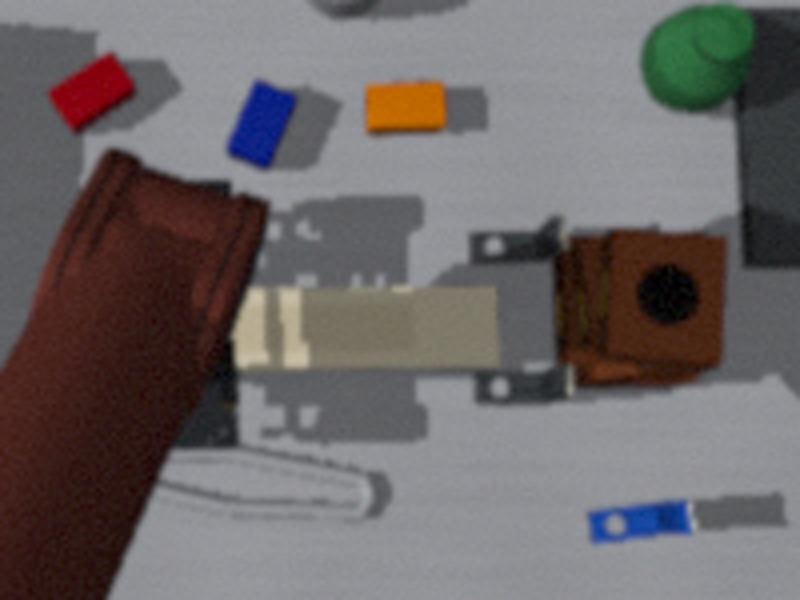

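```bash
python3 -c "
from h import *
print(onplane('top',[[324.2,211.8],[324.2,231.5]],.01))"
```

```text
[[ 0.50329933 -0.32049281  0.01      ]
 [ 0.44335168 -0.31882276  0.01      ]]
```

Request:
play_rows(jaw=[1, 1, 1, 1, 1], dp=[[0, 0, 0], [0, 0, 0], [0, 0, -0.01], [-0.04, 0, -0.01], [-0.05, 0, 0]], rot=[[0, 0, 0], [0, 0, 0], [0.002, 0.015, 0], [0, 0, -0.005], [0, 0, -0.005]])

```text
clock: 7.25
tcp_pos: [0.4775, -0.1747, 0.0377]
eef_rot: [3.137, 0.001, 1.61]
force: [1.1, -0.9, 0.6]
opening: 0.0866
```

```bash
python3 -c "
from h import *
plan([.4774,-.185,.0155],1.605)
up('top',(200,140,400,290),4,'d1.png');up('scene',(120,110,320,260),4,'d2.png')"
```

```text
t 7.25 at [ 0.4775 -0.1747  0.0377] rpy [3.137e+00 1.000e-03 1.610e+00] F [ 1.1 -0.9  0.6] open 0.0866 q6 0.6
1 rows rot [0.004 0.001 0.005]
[-0.0102, -0.0006, 0.0222]
```

View pics/d2.png

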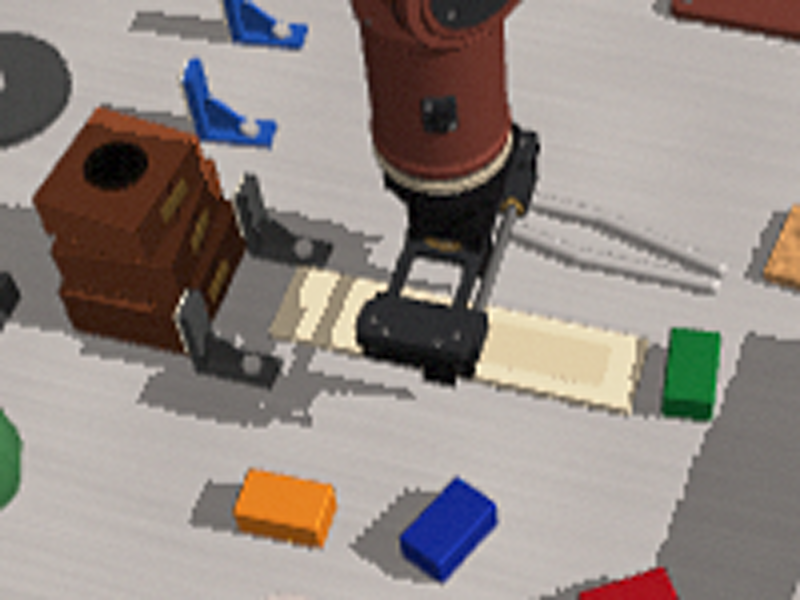

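View pics/d1.png

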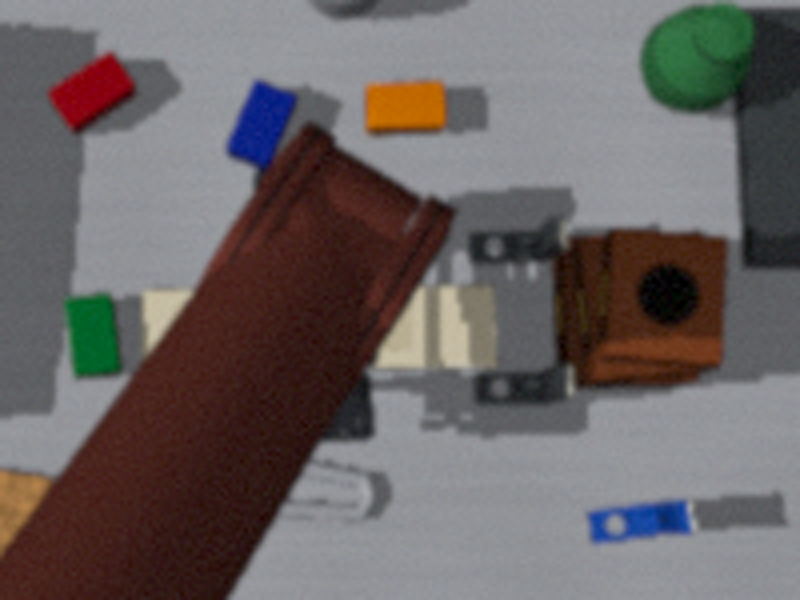

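Request:
play_rows(jaw=[1, 1, 1, 0, 0], dp=[[-0.011, -0.0012, 0.012], [-0.0005, 0, 0.0105], [0, 0, 0], [0, 0, 0], [0, 0, 0]], rot=[[0.004, 0.001, 0.01], [0, 0, 0.002], [0, 0, 0], [0, 0, 0], [0, 0, 0]])

```text
clock: 7.98
tcp_pos: [0.4759, -0.1919, 0.0162]
eef_rot: [3.14, 0.002, 1.587]
force: [-0.7, -0.4, 0.2]
opening: 0.0744
```

Request:
play_rows(jaw=[0, 0, 0, 0], dp=[[0, 0, 0], [0, 0, 0], [0, 0, 0], [0, 0, 0]], rot=[[0, 0, 0], [0, 0, 0], [0, 0, 0], [0, 0, 0]])

```text
clock: 8.48
tcp_pos: [0.4761, -0.1912, 0.0164]
eef_rot: [3.14, 0.002, 1.589]
force: [-0.5, -0.4, -0.2]
opening: 0.0615
```

```bash
python3 -c "
from h import *
plan([.4774,-.186,.16],1.605)"
```

```text
t 8.47 at [ 0.4761 -0.1912  0.0164] rpy [3.140e+00 2.000e-03 1.589e+00] F [-0.5 -0.4 -0.2] open 0.0615 q6 0.64
3 rows rot [ 0.001  0.001 -0.005]
[0.0016, 0.0006, -0.0479]
[0.0017, 0.0006, -0.0479]
[0.0017, 0.0005, -0.0479]
```

Request:
play_rows(jaw=[0, 0, 0, 0, 0], dp=[[0, 0, -0.02], [0, 0, -0.04], [0, 0, -0.045], [0, 0, -0.045], [0, 0, 0]], rot=[[0, 0, 0], [0, 0, 0], [0, 0, 0], [0, 0, 0], [0, 0, 0]])

```text
clock: 9.1
tcp_pos: [0.4744, -0.1922, 0.1744]
eef_rot: [3.141, 0.002, 1.585]
force: [0.3, -0.1, -1.9]
opening: 0.0613
```

```bash
python3 -c "
from h import *
plan([.615,.245,.18],1.481,.05)
im=arm.snapshot('scene');cv2.imwrite('pics/e2.png',im);up('top',(150,100,400,290),3,'e1.png')"
```

```text
t 9.1 at [ 0.4744 -0.1922  0.1744] rpy [3.141e+00 2.000e-03 1.585e+00] F [ 0.3 -0.1 -1.9] open 0.0613 q6 0.42
10 rows rot [0.   0.   0.01]
[0.0435, 0.0147, -0.0006]
[0.0437, 0.0142, -0.0006]
[0.0438, 0.0138, -0.0006]
[0.0439, 0.0133, -0.0006]
[0.0441, 0.0129, -0.0006]
[0.0442, 0.0124, -0.0006]
[0.0443, 0.0119, -0.0006]
[0.0445, 0.0115, -0.0006]
[0.0446, 0.011, -0.0006]
[0.0447, 0.0105, -0.0006]
```

View pics/e2.png

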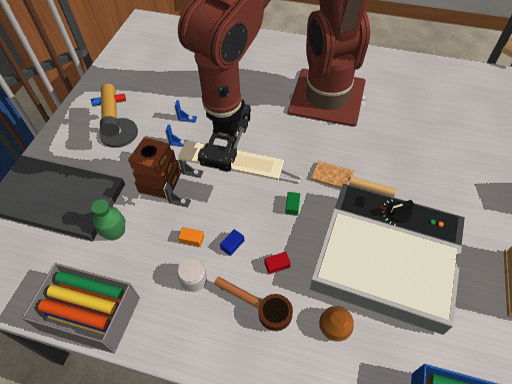

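Request:
play_rows(jaw=[0, 0, 0, 0, 0], dp=[[0.03, 0.01, 0], [0.0437, 0.014, 0], [0.0438, 0.0138, 0], [0.044, 0.0133, 0], [0.044, 0.013, 0]], rot=[[0, 0, 0.01], [0, 0, 0.01], [0, 0, 0.01], [0, 0, 0.01], [0, 0, 0.01]])

```text
clock: 9.82
tcp_pos: [0.5345, 0.015, 0.1638]
eef_rot: [-3.126, 0.004, 1.524]
force: [0.1, -0.0, -2.8]
opening: 0.0617
```

Request:
play_rows(jaw=[0, 0, 0, 0, 0], dp=[[0.044, 0.0125, 0], [0.0443, 0.012, 0], [0.0445, 0.0115, 0], [0.0445, 0.011, 0], [0.0447, 0.0105, 0]], rot=[[0, 0, 0.01], [0, 0, 0.01], [0, 0, 0.01], [0, 0, 0.01], [0, 0, 0.01]])

```text
clock: 10.45
tcp_pos: [0.6035, 0.2377, 0.1514]
eef_rot: [-3.113, 0.014, 1.47]
force: [0.4, -0.4, -3.2]
opening: 0.0616
```

Request:
play_rows(jaw=[0, 0], dp=[[0, 0, 0], [0, 0, 0]], rot=[[0, 0, 0], [0, 0, 0]])

```text
clock: 10.7
tcp_pos: [0.6015, 0.2409, 0.1464]
eef_rot: [-3.107, 0.018, 1.475]
force: [0.2, -0.5, -3.0]
opening: 0.0616
```

```bash
python3 -c "
from h import *
plan([.612,.247,.13],1.481,.05)
up('scene',(290,120,490,270),4,'f2.png');up('top',(50,100,250,250),4,'f1.png')"
```

```text
t 10.7 at [0.6015 0.2409 0.1464] rpy [-3.107  0.018  1.475] F [ 0.2 -0.5 -3. ] open 0.0616 q6 -0.3
1 rows rot [-0.034  0.018 -0.006]
[0.0073, 0.0104, 0.016]
```

View pics/f2.png

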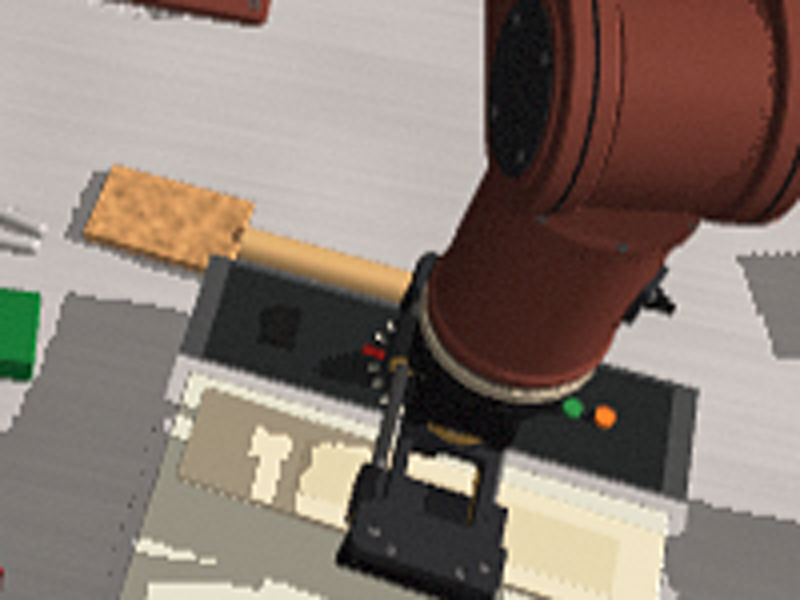

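View pics/f1.png

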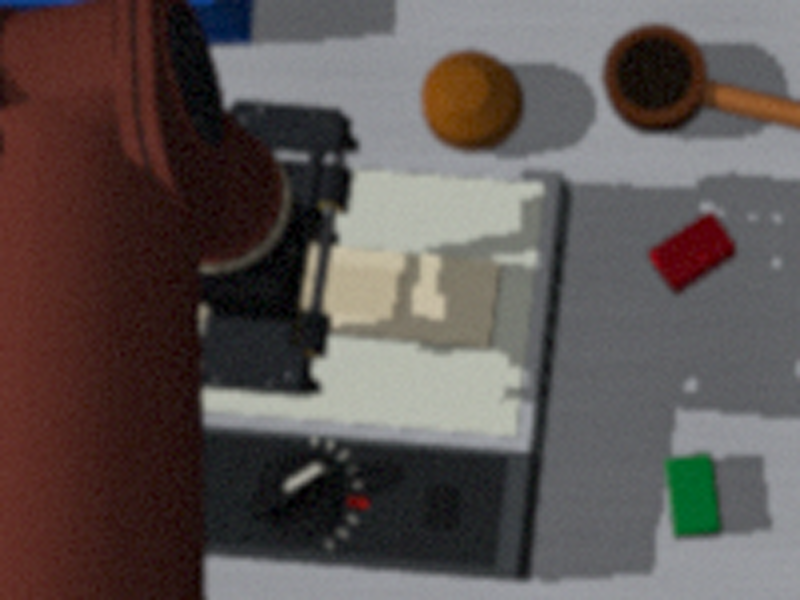

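```bash
python3 -c "
from h import *
e=onplane('top',[[174,165],[172.8,186.5]],.140);print(e, e.mean(0))
s=arm.sense();d=(e.mean(0)[:2]-s['tcp_pos'][:2]);u=np.array([np.cos(1.475),np.sin(1.475)]);print('end along tool x',d@u,'perp',d@[u[1],-u[0]])
"
```

```text
[[0.61817953 0.1154743  0.14      ]
 [0.55706236 0.1170101  0.14      ]] [0.58762095 0.1162422  0.14      ]
end along tool x -0.12590679054530626 perp -0.0017662653917659493
```

Request:
play_rows(jaw=[0, 0, 0], dp=[[0.006, 0.0104, 0.016], [0, 0, 0], [0, 0, 0]], rot=[[-0.034, 0.018, -0.006], [0, 0, 0], [0, 0, 0]])

```text
clock: 11.18
tcp_pos: [0.6117, 0.243, 0.131]
eef_rot: [-3.141, -0.002, 1.477]
force: [-0.4, -0.0, -3.9]
opening: 0.0613
```

```bash
python3 -c "
from h import *
plan([.6115,.2465,.10],1.481,.05)"
```

```text
t 11.18 at [0.6117 0.243  0.131 ] rpy [-3.141e+00 -2.000e-03  1.477e+00] F [-0.4 -0.  -3.9] open 0.0613 q6 -0.29
1 rows rot [-0.    -0.002 -0.004]
[0.0034, -0.0005, 0.031]
```

Request:
play_rows(jaw=[0, 0, 0, 0], dp=[[0.0034, -0.0005, 0.016], [0, 0, 0.012], [0, 0, 0.004], [0, 0, 0]], rot=[[0, 0, -0.004], [0, 0, 0], [0, 0, 0], [0, 0, 0]])

```text
clock: 11.68
tcp_pos: [0.6111, 0.2464, 0.097]
eef_rot: [-3.14, -0.001, 1.481]
force: [-0.2, -0.1, -2.8]
opening: 0.0615
```

```bash
python3 -c "
from h import *
plan([.6115,.2465,.0922],1.481,.05)
up('scene',(290,120,490,270),4,'g2.png')"
```

```text
t 11.68 at [0.6111 0.2464 0.097 ] rpy [-3.140e+00 -1.000e-03  1.481e+00] F [-0.2 -0.1 -2.8] open 0.0615 q6 -0.27
1 rows rot [-0.001 -0.001 -0.   ]
[0.0002, 0.0003, 0.0048]
```

View pics/g2.png

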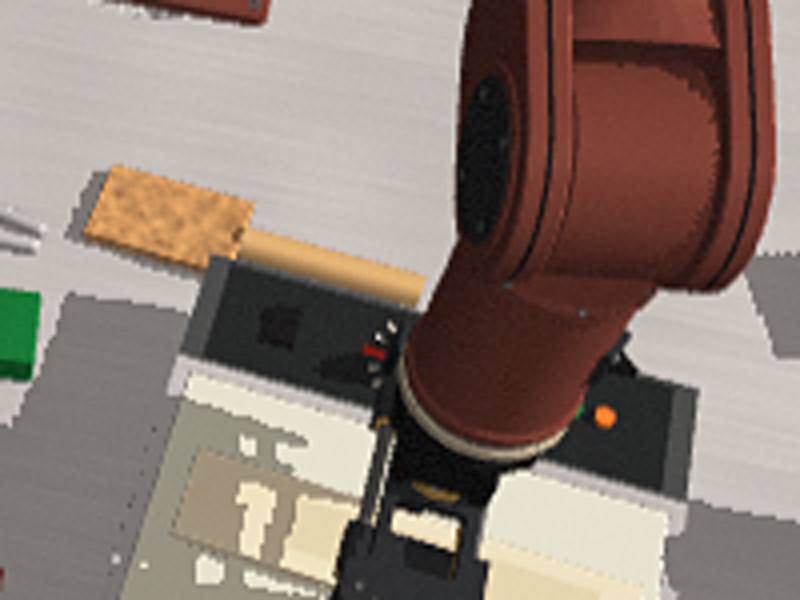

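Still about 4 mm up; I'll set it down, release and look.

Request:
play_rows(jaw=[0, 0, 0.8, 0.8, 0.8], dp=[[0, 0, 0.004], [0, 0, 0.001], [0, 0, 0], [0, 0, 0], [0, 0, 0]], rot=[[0, 0, 0], [0, 0, 0], [0, 0, 0], [0, 0, 0], [0, 0, 0]])

```text
clock: 12.35
tcp_pos: [0.6127, 0.2468, 0.0941]
eef_rot: [3.14, -0.003, 1.481]
force: [-0.1, 0.5, 0.1]
opening: 0.0697
```

Request:
play_rows(jaw=[1, 1, 1, 1, 1], dp=[[0, 0, -0.03], [0, 0, -0.05], [-0.06, 0, -0.01], [-0.06, 0, 0], [-0.06, 0, 0]], rot=[[0, 0, 0], [0, 0, 0], [0, 0, 0], [0, 0, 0], [0, 0, 0]])

```text
clock: 12.98
tcp_pos: [0.5973, 0.0692, 0.1871]
eef_rot: [3.137, -0.005, 1.491]
force: [0.9, -0.1, -0.5]
opening: 0.0867
```

Request:
play_rows(jaw=[1, 1, 1], dp=[[-0.06, 0, 0], [-0.06, 0, 0], [0, 0, 0]], rot=[[0, 0, 0], [0, 0, 0], [0, 0, 0]])

```text
clock: 13.35
tcp_pos: [0.5866, -0.0606, 0.1886]
eef_rot: [3.133, -0.005, 1.483]
force: [-0.1, 0.6, 0.3]
opening: 0.0866
```

```bash
python3 -c "
from h import *
plan([.612,.247,.13],1.481,.05)
im=arm.snapshot('top');cv2.imwrite('pics/top2.png',im);up('top',(60,125,205,255),5,'h1.png',im);
im=arm.snapshot('scene');cv2.imwrite('pics/scene2.png',im)"
```

```text
t 13.35 at [ 0.5866 -0.0606  0.1886] rpy [ 3.133 -0.005  1.483] F [-0.1  0.6  0.3] open 0.0866 q6 0.15
7 rows rot [ 0.001 -0.001  0.   ]
[0.0441, -0.0003, 0.0086]
[0.0441, -0.0003, 0.0086]
[0.0441, -0.0003, 0.0085]
[0.0441, -0.0003, 0.0085]
[0.0441, -0.0003, 0.0085]
[0.0441, -0.0003, 0.0084]
[0.0441, -0.0003, 0.0084]
```

View pics/h1.png

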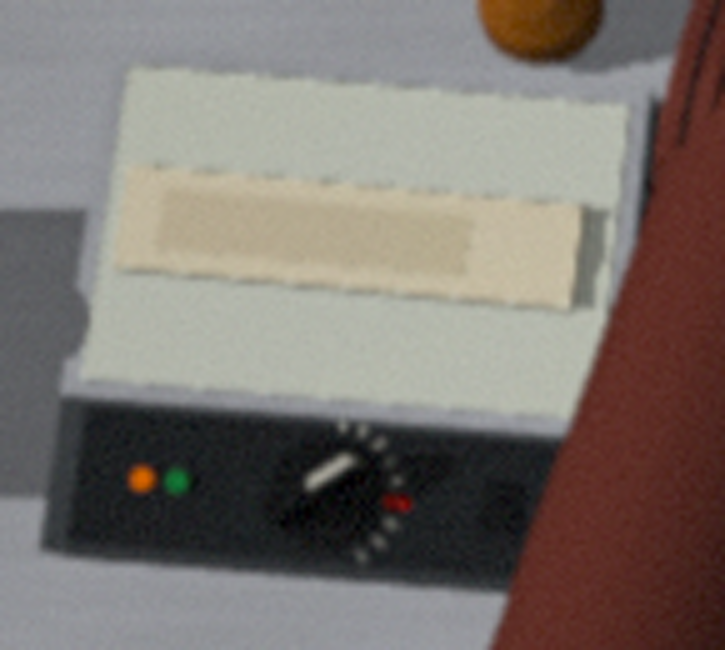

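View pics/scene2.png

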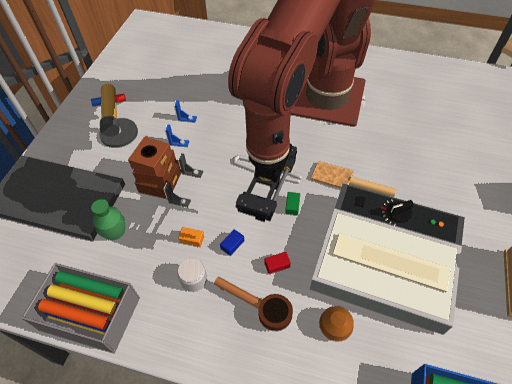

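```bash
cat >> h.py <<'E'
def seg(n,im,thr,box):
    im=cv2.GaussianBlur(im,(0,0),.6).astype(int)
    m=((im[:,:,2]-im[:,:,0])>thr)&(im[:,:,2]>120)
    b=np.zeros(m.shape,bool); b[box[1]:box[3],box[0]:box[2]]=1
    m=(m&b).astype(np.uint8); m=cv2.morphologyEx(m,cv2.MORPH_CLOSE,np.ones((3,3)))
    k,l,st,_=cv2.connectedComponentsWithStats(m); i=1+np.argmax(st[1:,4]); return l==i
E
python3 - <<'E'
from h import *
for n,dp,tp,box,thr in(("top",(145,120),(169,115),(70,130,195,215),18),("scene",(290,380),(255,385),(315,210,465,325),42)):
    im=cv2.imread(f"pics/{n}2.png")
    print(n,im[dp],im[tp], im[(int(tp[0]),tp[1]+15)])
    m=seg(n,im,thr,box); print(m.sum(),[np.round(x,4) for x in quad(n,m,.086)])
    im2=im.copy(); im2[m]=(0,0,255); up(n,box,5,f"seg_{n}.png",im2)
    # deck from first pictures, lower threshold closing noise
    im=cv2.imread(f"pics/{n}1.png"); 
    b=cv2.GaussianBlur(im,(0,0),.6).astype(int)
    for t in (4,6,8):
        m=((b[:,:,1]-b[:,:,0])>t)&(b[:,:,2]>110); k,l,st,_=cv2.connectedComponentsWithStats(m.astype(np.uint8)); i=l[dp]
        print(t,[np.round(x,4) for x in quad(n,l==i,.076)])
E
```

```text
top [169 181 178] [144 169 181] [145 170 181]
1956 [array([0.6114, 0.2545]), array([0.0622, 0.2684]), np.float64(1.4774), array([-0.0016,  0.0016])]
4 [array([0.6113, 0.2518]), array([0.188 , 0.2977]), np.float64(1.4871), array([ 0.0017, -0.0017])]
6 [array([0.6115, 0.2517]), array([0.1855, 0.2962]), np.float64(1.4863), array([ 0.0008, -0.0008])]
8 [array([0.6115, 0.2514]), array([0.1828, 0.2931]), np.float64(1.4831), array([ 0.0013, -0.0013])]
scene [202 223 227] [170 210 227] [191 223 235]
2567 [array([0.6139, 0.2564]), array([0.0588, 0.2634]), np.float64(1.4763), array([ 0.0015, -0.0015])]
4 [array([0.6126, 0.2531]), array([0.1954, 0.3034]), np.float64(1.4881), array([-0.0041,  0.004 ])]
6 [array([0.6126, 0.2532]), array([0.1926, 0.3005]), np.float64(1.4867), array([-0.0009,  0.0009])]
8 [array([0.6126, 0.2533]), array([0.191 , 0.2993]), np.float64(1.4868), array([-0.0024,  0.0024])]
```

```bash
cat >> h.py <<'E'
from scipy.optimize import minimize
B=np.array([[sx*.03,sy*.018,sz] for sx in(1,-1) for sy in(1,-1) for sz in(0,.03)])
def sil(n,p,z0,K=8,org=(0,0),shape=(60,60)):
    c,s=np.cos(p[2]),np.sin(p[2]); P=np.c_[B[:,0]*c-B[:,1]*s+p[0],B[:,0]*s+B[:,1]*c+p[1],B[:,2]+z0]
    u=(proj(n,P)-org+.5)*K-.5
    h=cv2.convexHull(u.astype(np.float32))[:,0]
    m=np.zeros((shape[0]*K,shape[1]*K),np.uint8); cv2.fillConvexPoly(m,np.round(h*16).astype(np.int32),255,shift=4)
    return cv2.resize(m,(shape[1],shape[0]),interpolation=cv2.INTER_AREA)/255.
HUE={"blue":(112,128),"amber":(8,22),"green":(55,80),"ruby":(172,8)}
def cmask(im,col):
    h=cv2.cvtColor(im,cv2.COLOR_BGR2HSV); a,b=HUE[col]; H=h[:,:,0]
    k=(H>=a)&(H<=b) if a<b else (H>=a)|(H<=b)
    return k&(h[:,:,1]>110)&(h[:,:,2]>25)
def fitbar(ims,col,guess,z0=0.,cams=("top","scene"),verbose=False):
    obs={}
    for n in cams:
        c=np.round(proj(n,[[guess[0],guess[1],z0+.015]])[0]).astype(int); o=c-30
        o=np.clip(o,0,[512-60,384-60])
        m=cmask(ims[n],col)[o[1]:o[1]+60,o[0]:o[0]+60].astype(np.uint8)
        k,l,st,ce=cv2.connectedComponentsWithStats(m)
        if k<2: return None
        i=1+np.argmax([st[j,4]-4*np.hypot(*(ce[j]-(c-o))) for j in range(1,k)])
        obs[n]=(o,(l==i).astype(float))
    def cost(p): return sum(np.sum((sil(n,p,z0,org=o,shape=m.shape)-m)**2)/m.sum() for n,(o,m) in obs.items())
    best=None
    for y0 in np.arange(0,np.pi,np.pi/6):
        r=minimize(cost,[guess[0],guess[1],y0],method="Nelder-Mead",options=dict(initial_simplex=[[guess[0]+a,guess[1]+b,y0+c] for a,b,c in((0,0,0),(.01,0,.1),(0,.01,-.1),(-.01,-.01,.2))],xatol=2e-4,fatol=1e-4,maxiter=150))
        if best is None or r.fun<best.fun: best=r
    return best.x[:2],best.x[2]%np.pi,best.fun
E
python3 - <<'E'
from h import *
ims={"top":cv2.imread("pics/top1.png"),"scene":cv2.imread("pics/scene1.png")}
for c,g in(("blue",(.62,-.137)),("amber",(.635,-.248)),("green",(.465,-.012)),("ruby",(.65,-.012))):
    for cams in(("top","scene"),("top",),("scene",)):
        r=fitbar(ims,c,g,cams=cams); print(c,cams,np.round(r[0],4),round(r[1],3),round(r[2],3))
E
```

```text
blue ('top', 'scene') [ 0.6296 -0.1402] 2.757 0.268
blue ('top',) [ 0.6295 -0.1407] 2.771 0.126Traceback (most recent call last):
  File "<stdin>", line 5, in <module>
  File "h.py", line 93, in fitbar
    r=minimize(cost,[guess[0],guess[1],y0],method="Nelder-Mead",options=dict(initial_simplex=[[guess[0]+a,guess[1]+b,y0+c] for a,b,c in((0,0,0),(.01,0,.1),(0,.01,-.1),(-.01,-.01,.2))],xatol=2e-4,fatol=1e-4,maxiter=150))
    res = _minimize_neldermead(fun, x0, args, callback, bounds=bounds,
                               **options)
    fxr = func(xr)
    fx = function(np.copy(x), *(wrapper_args + args))
  File "h.py", line 90, in cost
    def cost(p): return sum(np.sum((sil(n,p,z0,org=o,shape=m.shape)-m)**2)/m.sum() for n,(o,m) in obs.items())
                        ~~~^^^^^^^^^^^^^^^^^^^^^^^^^^^^^^^^^^^^^^^^^^^^^^^^^^^^^^^^^^^^^^^^^^^^^^^^^^^^^^^^^^^
  File "h.py", line 90, in <genexpr>
    def cost(p): return sum(np.sum((sil(n,p,z0,org=o,shape=m.shape)-m)**2)/m.sum() for n,(o,m) in obs.items())
                                    ~~~^^^^^^^^^^^^^^^^^^^^^^^^^^^^
  File "h.py", line 71, in sil
    u=(proj(n,P)-org+.5)*K-.5
       ~~~~^^^^^
  File "h.py", line 6, in proj
    K,T=cal(n); P=np.atleast_2d(P); q=P@T[:3,:3].T+T[:3,3]; q=q*[1,-1,-1]
        ~~~^^^
  File "h.py", line 4, in cal
    c=arm.get_calibration(n); return np.array(c["mtx"]),np.array(c["camera_from_world"])
ValueError: time passes only in moves, steps and waits
```

```bash
python3 - <<'E'
import re
s=open('h.py').read()
s=s.replace('''    c=arm.get_calibration(n); return np.array(c["mtx"]),np.array(c["camera_from_world"])''','''    if n not in _C:
        c=arm.get_calibration(n); _C[n]=(np.array(c["mtx"]),np.array(c["camera_from_world"]))
    return _C[n]''').replace("def cal(n):","_C={}\ndef cal(n):")
open('h.py','w').write(s)
E
cat > fit.py <<'E'
from h import *
ims={"top":cv2.imread("pics/top1.png"),"scene":cv2.imread("pics/scene1.png")}
for c,g in(("blue",(.62,-.137)),("amber",(.635,-.248)),("green",(.465,-.012)),("ruby",(.65,-.012))):
    for cams in(("top","scene"),("top",),("scene",)):
        r=fitbar(ims,c,g,cams=cams); print(c,cams,np.round(r[0],4),round(r[1],3),round(r[2],3))
E
python3 fit.py
```

```text
blue ('top', 'scene') [ 0.6296 -0.1402] 2.757 0.268
blue ('top',) [ 0.6295 -0.1407] 2.771 0.126
blue ('scene',) [ 0.6288 -0.1387] 2.772 0.122
amber ('top', 'scene') [ 0.643  -0.2504] 1.639 0.209
amber ('top',) [ 0.645  -0.2515] 1.566 0.093
amber ('scene',) [ 0.6425 -0.2491] 1.603 0.08
green ('top', 'scene') [ 0.4658 -0.0123] 0.149 0.289
green ('top',) [ 0.468  -0.0137] 0.177 0.155
green ('scene',) [ 0.4654 -0.0114] 0.134 0.101
ruby ('top', 'scene') [ 0.6561 -0.0098] 2.155 0.206
ruby ('top',) [ 0.6565 -0.0103] 2.189 0.092
ruby ('scene',) [ 0.6554 -0.0091] 2.112 0.102
```

```bash
python3 -c "
from h import *
plan([.656,-.0098,.09],2.155,.06)"
```

```text
t 13.45 at [ 0.5876 -0.0548  0.1881] rpy [ 3.134 -0.007  1.49 ] F [ 0.2 -0.3 -0.8] open 0.0869 q6 0.15
4 rows rot [ 0.003 -0.001 -0.166]
[0.0124, 0.0159, 0.0247]
[0.0096, 0.0178, 0.0247]
[0.0066, 0.0193, 0.0246]
[0.0033, 0.0201, 0.0246]
```

Request:
play_rows(jaw=[1, 1, 1, 1, 1], dp=[[0.0124, 0.016, 0.0247], [0.0096, 0.0178, 0.0247], [0.0066, 0.0193, 0.0246], [0.0033, 0.02, 0.0246], [0, 0, 0]], rot=[[0, 0, -0.166], [0, 0, -0.166], [0, 0, -0.166], [0, 0, -0.166], [0, 0, 0]])

```text
clock: 14.08
tcp_pos: [0.6595, 0.0047, 0.0873]
eef_rot: [3.127, -0.005, 2.187]
force: [0.4, -0.2, 0.7]
opening: 0.0867
```

```bash
python3 -c "
from h import *
plan([.656,-.0098,.05],2.155,.06)"
```

```text
t 14.07 at [0.6595 0.0047 0.0873] rpy [ 3.127 -0.005  2.187] F [ 0.4 -0.2  0.7] open 0.0867 q6 0.8
1 rows rot [ 0.014 -0.005  0.032]
[-0.01, -0.0118, 0.037]
```

Request:
play_rows(jaw=[1, 1, 1], dp=[[-0.01, -0.0118, 0.03], [0, 0, 0], [0, 0, 0]], rot=[[0.014, -0.005, 0.032], [0, 0, 0], [0, 0, 0]])

```text
clock: 14.45
tcp_pos: [0.6569, -0.0076, 0.0601]
eef_rot: [3.139, 0.001, 2.149]
force: [-0.7, 0.3, 0.8]
opening: 0.0869
```

```bash
python3 -c "
from h import *
plan([.656,-.0098,.018],2.155,.06)"
```

```text
t 14.45 at [ 0.6569 -0.0076  0.0601] rpy [3.139e+00 1.000e-03 2.149e+00] F [-0.7  0.3  0.8] open 0.0869 q6 0.79
1 rows rot [ 0.003  0.001 -0.006]
[-0.0013, -0.0021, 0.0421]
```

Request:
play_rows(jaw=[1, 1, 1, 0, 0], dp=[[-0.0013, -0.002, 0.03], [0, 0, 0.012], [0, 0, 0], [0, 0, 0], [0, 0, 0]], rot=[[0.003, 0, -0.006], [0, 0, 0], [0, 0, 0], [0, 0, 0], [0, 0, 0]])

```text
clock: 15.08
tcp_pos: [0.6601, -0.0079, 0.0248]
eef_rot: [3.132, 0.004, 2.155]
force: [-0.3, 0.5, -0.5]
opening: 0.0742
```

Request:
play_rows(jaw=[0, 0, 0, 0, 0], dp=[[0, 0, 0], [0, 0, 0], [0, 0, 0], [0, 0, 0], [0, 0, 0]], rot=[[0, 0, 0], [0, 0, 0], [0, 0, 0], [0, 0, 0], [0, 0, 0]])

```text
clock: 15.7
tcp_pos: [0.6602, -0.0083, 0.0257]
eef_rot: [3.132, 0.004, 2.154]
force: [0.2, 0.1, 0.8]
opening: 0.0359
```

```bash
python3 -c "
from h import *
u=np.array([np.cos(1.477),np.sin(1.477)]);c=np.array([.6127,.2555]);print([np.round(c+s*u,4).tolist() for s in(-.0975,-.0325,.0325,.0975)])
plan([.656,-.0098,.018],2.155,.06)
plan([*(c+.0975*u),.17],1.477,.06)"
```

```text
[[0.6036, 0.1584], [0.6097, 0.2231], [0.6157, 0.2879], [0.6218, 0.3526]]
t 15.7 at [ 0.6602 -0.0083  0.0257] rpy [3.132 0.004 2.154] F [0.2 0.1 0.8] open 0.0359 q6 0.81
1 rows rot [ 0.01   0.004 -0.001]
[0.0011, -0.0044, 0.0076]
t 15.7 at [ 0.6602 -0.0083  0.0257] rpy [3.132 0.004 2.154] F [0.2 0.1 0.8] open 0.0359 q6 0.81
7 rows rot [0.002 0.    0.097]
[0.0459, 0.024, -0.0206]
[0.0481, 0.0194, -0.0206]
[0.0497, 0.0147, -0.0206]
[0.0509, 0.0098, -0.0206]
[0.0516, 0.0048, -0.0207]
[0.0518, -0.0003, -0.0206]
[0.0516, -0.0053, -0.0206]
```

Request:
play_rows(jaw=[0.6, 0.6, 0.6, 0, 0], dp=[[0, 0, 0], [0.001, 0, 0.009], [0, 0, 0.001], [0, 0, 0], [0, 0, 0]], rot=[[0, 0, 0], [0.01, 0.004, 0], [0, 0, 0], [0, 0, 0], [0, 0, 0]])

```text
clock: 16.32
tcp_pos: [0.66, -0.0069, 0.0146]
eef_rot: [-3.141, 0.0, 2.155]
force: [0.4, -0.0, 0.6]
opening: 0.0392
```

Request:
play_rows(jaw=[0, 0, 0, 0, 0], dp=[[0, 0, 0], [0, 0, 0], [0, 0, -0.03], [0, 0, -0.06], [0, 0, -0.06]], rot=[[0, 0, 0], [0, 0, 0], [0, 0, 0], [0, 0, 0], [0, 0, 0]])

```text
clock: 16.95
tcp_pos: [0.6562, -0.0065, 0.1623]
eef_rot: [-3.13, -0.005, 2.154]
force: [0.5, 0.3, -1.5]
opening: 0.0356
```

```bash
python3 -c "
from h import *
plan([.6218,.3526,.18],1.477,.055)"
```

```text
t 16.95 at [ 0.6562 -0.0065  0.1623] rpy [-3.13  -0.005  2.154] F [ 0.5  0.3 -1.5] open 0.0356 q6 0.74
7 rows rot [-0.002 -0.     0.097]
[0.0455, 0.0241, -0.0026]
[0.0477, 0.0196, -0.0026]
[0.0493, 0.0149, -0.0025]
[0.0505, 0.0101, -0.0025]
[0.0513, 0.0052, -0.0025]
[0.0515, 0.0002, -0.0025]
[0.0513, -0.0048, -0.0025]
```

Request:
play_rows(jaw=[0, 0, 0, 0, 0], dp=[[0.0455, 0.024, -0.004], [0.0477, 0.0196, -0.003], [0.0493, 0.015, -0.003], [0.0505, 0.01, -0.003], [0.0513, 0.005, -0.003]], rot=[[0, 0, 0.097], [0, 0, 0.097], [0, 0, 0.097], [0, 0, 0.097], [0, 0, 0.097]])

```text
clock: 17.58
tcp_pos: [0.636, 0.2494, 0.1851]
eef_rot: [-3.139, 0.002, 1.643]
force: [0.7, 0.2, -1.2]
opening: 0.0359
```

```bash
python3 -c "
from h import *
plan([.6218,.3526,.15],1.477,.055)"
```

```text
t 17.57 at [0.636  0.2494 0.1851] rpy [-3.139e+00  2.000e-03  1.643e+00] F [ 0.7  0.2 -1.2] open 0.0359 q6 -0.13
2 rows rot [-0.001  0.001  0.083]
[0.052, -0.0033, 0.0175]
[0.0516, -0.0076, 0.0175]
```

Request:
play_rows(jaw=[0, 0, 0, 0], dp=[[0.048, -0.0035, 0.015], [0.04, -0.0075, 0.0175], [0, 0, 0], [0, 0, 0]], rot=[[0, 0, 0.083], [0, 0, 0.07], [0, 0, 0], [0, 0, 0]])

```text
clock: 18.08
tcp_pos: [0.6186, 0.3458, 0.1504]
eef_rot: [-3.137, 0.002, 1.492]
force: [1.0, -1.2, -1.3]
opening: 0.0358
```

```bash
python3 -c "
from h import *
plan([.6218,.3526,.115],1.477,.055)"
```

```text
t 18.07 at [0.6186 0.3458 0.1504] rpy [-3.137e+00  2.000e-03  1.492e+00] F [ 1.  -1.2 -1.3] open 0.0358 q6 -0.39
1 rows rot [-0.005  0.002  0.015]
[0.0071, 0.0028, 0.0354]
```

Request:
play_rows(jaw=[0, 0, 0, 0], dp=[[0.0075, 0.0028, 0.02], [0.001, 0, 0.015], [0, 0, 0], [0, 0, 0]], rot=[[-0.005, 0, 0.015], [0, 0, 0], [0, 0, 0], [0, 0, 0]])

```text
clock: 18.58
tcp_pos: [0.6233, 0.3509, 0.1128]
eef_rot: [3.141, 0.003, 1.472]
force: [-0.3, 0.2, -1.9]
opening: 0.0359
```

```bash
python3 -c "
from h import *
plan([.6218,.3526,.1015],1.477,.055)"
```

```text
t 18.57 at [0.6233 0.3509 0.1128] rpy [3.141e+00 3.000e-03 1.472e+00] F [-0.3  0.2 -1.9] open 0.0359 q6 -0.4
1 rows rot [ 0.001  0.003 -0.005]
[0.0015, -0.0016, 0.0113]
```

Request:
play_rows(jaw=[0, 0, 0, 0, 0], dp=[[0.0018, -0.0018, 0.008], [0, 0, 0.004], [0, 0, 0.001], [0, 0, 0.001], [0, 0, 0]], rot=[[0, 0.002, -0.004], [0, 0, 0], [0, 0, 0], [0, 0, 0], [0, 0, 0]])

```text
clock: 19.2
tcp_pos: [0.6223, 0.3529, 0.101]
eef_rot: [3.14, -0.002, 1.476]
force: [-0.2, 0.4, -1.3]
opening: 0.0356
```

```bash
python3 -c "
from h import *
plan([.6218,.3526,.1006],1.477,.055)"
```

```text
t 19.2 at [0.6223 0.3529 0.101 ] rpy [ 3.140e+00 -2.000e-03  1.476e+00] F [-0.2  0.4 -1.3] open 0.0356 q6 -0.39
1 rows rot [ 0.002 -0.002 -0.001]
[-0.0003, -0.0005, 0.0004]
```

Request:
play_rows(jaw=[0, 0.7, 0.7, 0.7, 0.7], dp=[[0, 0, 0.0012], [0, 0, 0], [0, 0, 0], [0, 0, -0.04], [0, 0, -0.05]], rot=[[0, 0, 0], [0, 0, 0], [0, 0, 0], [0, 0, 0], [0, 0, 0]])

```text
clock: 19.82
tcp_pos: [0.6204, 0.3522, 0.188]
eef_rot: [-3.139, 0.003, 1.476]
force: [0.5, 1.1, 0.5]
opening: 0.0595
```

```bash
python3 -c "
from h import *
plan([.635,.06,.19],2.1,.058)"
```

```text
t 19.82 at [0.6204 0.3522 0.188 ] rpy [-3.139e+00  3.000e-03  1.476e+00] F [0.5 1.1 0.5] open 0.0595 q6 -0.43
6 rows rot [-0.001  0.    -0.104]
[-0.0483, 0.007, -0.0002]
[-0.0487, 0.002, -0.0002]
[-0.0487, -0.0031, -0.0003]
[-0.0481, -0.0081, -0.0003]
[-0.047, -0.0131, -0.0003]
[-0.0454, -0.0179, -0.0003]
```

Request:
play_rows(jaw=[1, 1, 1, 1, 1], dp=[[-0.058, 0.007, 0], [-0.06, 0.002, 0], [-0.06, -0.003, 0], [-0.059, -0.008, 0], [-0.058, -0.015, 0]], rot=[[0, 0, -0.12], [0, 0, -0.13], [0, 0, -0.13], [0, 0, -0.13], [0, 0, -0.13]])

```text
clock: 20.45
tcp_pos: [0.6557, 0.0569, 0.1921]
eef_rot: [3.135, 0.0, 2.147]
force: [0.9, 0.2, 0.2]
opening: 0.0866
```

```bash
python3 - <<'E'
from h import *
ims={n:arm.snapshot(n) for n in("top","scene")}
for n in ims: cv2.imwrite(f"pics/{n}3.png",ims[n])
up("top",(60,125,360,255),2.6,"i1.png",ims["top"])
print("ruby",[np.round(x,4) for x in fitbar(ims,"ruby",(.622,.352),z0=.086)])
for c,g in(("blue",(.629,-.14)),("amber",(.643,-.25)),("green",(.466,-.0125))):
    r=fitbar(ims,c,g); print(c,[np.round(x,4) for x in r] if r else r)
plan([.6293,-.14,.10],2.76,.058)
E
```

```text
ruby [array([0.6225, 0.3532]), np.float64(1.3945), np.float64(0.2964)]
blue [array([ 0.63  , -0.1403]), np.float64(2.7601), np.float64(0.2731)]
amber [array([ 0.6434, -0.25  ]), np.float64(1.6355), np.float64(0.2611)]
green [array([ 0.4636, -0.0147]), np.float64(0.1334), np.float64(20.5352)]
t 20.55 at [0.6562 0.0479 0.1928] rpy [3.137 0.005 2.135] F [ 0.7 -1.5 -0.2] open 0.0869 q6 0.63
4 rows rot [ 0.001  0.002 -0.156]
[-0.036, -0.0309, 0.0232]
[-0.0308, -0.0361, 0.0232]
[-0.0248, -0.0405, 0.0232]
[-0.0183, -0.0438, 0.0232]
```

View pics/i1.png

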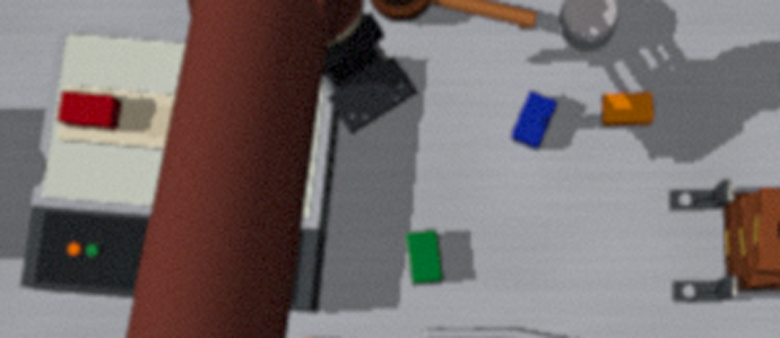

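View pics/scene3.png

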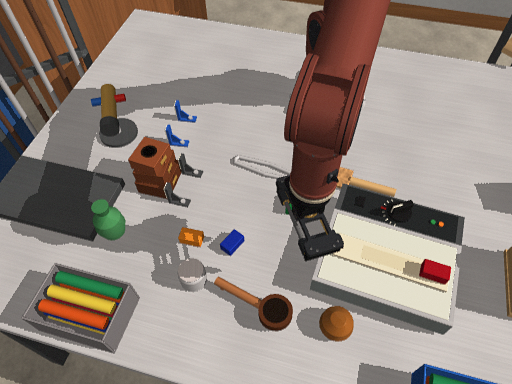

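Request:
play_rows(jaw=[1, 1, 1, 1, 1], dp=[[-0.036, -0.031, 0.023], [-0.031, -0.036, 0.023], [-0.025, -0.0405, 0.023], [-0.017, -0.038, 0.02], [0, 0, 0]], rot=[[0, 0, -0.156], [0, 0, -0.156], [0, 0, -0.156], [0, 0, -0.14], [0, 0, 0]])

```text
clock: 21.18
tcp_pos: [0.6324, -0.1406, 0.101]
eef_rot: [3.14, 0.009, 2.758]
force: [0.4, 1.0, -0.2]
opening: 0.0875
```

```bash
python3 -c "
from h import *
plan([.6315,-.1403,.05],2.76,.06)"
```

```text
t 21.18 at [ 0.6324 -0.1406  0.101 ] rpy [3.14  0.009 2.758] F [ 0.4  1.  -0.2] open 0.0875 q6 1.55
1 rows rot [ 0.002  0.009 -0.002]
[0.0014, -0.0002, 0.051]
```

Request:
play_rows(jaw=[1, 1, 1, 1], dp=[[0.001, 0, 0.05], [0, 0, 0.025], [0, 0, 0.005], [0, 0, 0]], rot=[[0, 0.005, 0], [0, 0, 0], [0, 0, 0], [0, 0, 0]])

```text
clock: 21.68
tcp_pos: [0.6348, -0.1374, 0.0211]
eef_rot: [3.137, 0.007, 2.755]
force: [-0.1, -0.6, -0.3]
opening: 0.087
```

```bash
python3 -c "
from h import *
plan([.6315,-.1403,.016],2.76,.06)"
```

```text
t 21.68 at [ 0.6348 -0.1374  0.0211] rpy [3.137 0.007 2.755] F [-0.1 -0.6 -0.3] open 0.087 q6 1.58
1 rows rot [ 0.004  0.007 -0.005]
[0.002, -0.004, 0.005]
```

Request:
play_rows(jaw=[1, 1, 0, 0, 0], dp=[[0.0025, -0.004, 0.005], [0, 0, 0.001], [0, 0, 0], [0, 0, 0], [0, 0, 0]], rot=[[0.004, 0.007, -0.005], [0, 0, 0], [0, 0, 0], [0, 0, 0], [0, 0, 0]])

```text
clock: 22.3
tcp_pos: [0.633, -0.14, 0.018]
eef_rot: [3.14, 0.004, 2.76]
force: [-0.2, -0.2, -0.6]
opening: 0.0644
```

Request:
play_rows(jaw=[0, 0, 0, 0, 0], dp=[[0, 0, 0], [0, 0, 0], [0, 0, 0], [0, 0, 0], [0, 0, 0]], rot=[[0, 0, 0], [0, 0, 0], [0, 0, 0], [0, 0, 0], [0, 0, 0]])

```text
clock: 22.92
tcp_pos: [0.6329, -0.1402, 0.0181]
eef_rot: [3.14, 0.004, 2.76]
force: [-0.9, -0.7, -0.3]
opening: 0.0357
```

```bash
python3 -c "
from h import *
plan([.6315,-.1403,.016],2.76,.06)"
```

```text
t 22.93 at [ 0.6329 -0.1402  0.0181] rpy [3.14  0.004 2.76 ] F [-0.9 -0.7 -0.3] open 0.0357 q6 1.59
1 rows rot [ 0.001  0.004 -0.   ]
[0.0013, -0.0006, 0.0021]
```

Request:
play_rows(jaw=[0, 0, 0], dp=[[0, 0, -0.04], [0, 0, -0.06], [0, 0, -0.05]], rot=[[0, 0, 0], [0, 0, 0], [0, 0, 0]])

```text
clock: 23.3
tcp_pos: [0.6291, -0.139, 0.1664]
eef_rot: [-3.14, -0.006, 2.76]
force: [1.2, 0.2, -2.1]
opening: 0.0358
```

```bash
python3 -c "
from h import *
plan([.6157,.27,.185],1.477,.052)"
```

```text
t 23.3 at [ 0.6291 -0.139   0.1664] rpy [-3.14  -0.006  2.76 ] F [ 1.2  0.2 -2.1] open 0.0358 q6 1.52
8 rows rot [-0.001 -0.001  0.16 ]
[0.0206, 0.0468, -0.0023]
[0.0278, 0.0429, -0.0023]
[0.0343, 0.0379, -0.0023]
[0.0399, 0.032, -0.0022]
[0.0445, 0.0252, -0.0022]
[0.048, 0.0178, -0.0023]
[0.0502, 0.0099, -0.0023]
[0.0511, 0.0017, -0.0023]
```

Request:
play_rows(jaw=[0, 0, 0, 0, 0], dp=[[0.0206, 0.0468, -0.003], [0.0278, 0.043, -0.003], [0.0343, 0.038, -0.003], [0.04, 0.032, -0.003], [0.0445, 0.025, -0.003]], rot=[[0, 0, 0.16], [0, 0, 0.16], [0, 0, 0.16], [0, 0, 0.16], [0, 0, 0.16]])

```text
clock: 23.92
tcp_pos: [0.6247, 0.117, 0.1868]
eef_rot: [3.14, 0.001, 1.926]
force: [0.9, -0.3, -1.5]
opening: 0.0351
```

```bash
python3 -c "
from h import *
plan([.6157,.2879,.15],1.477,.052)"
```

```text
t 23.93 at [0.6247 0.117  0.1868] rpy [3.140e+00 1.000e-03 1.926e+00] F [ 0.9 -0.3 -1.5] open 0.0351 q6 0.29
4 rows rot [0.    0.    0.112]
[0.0409, 0.0127, 0.0092]
[0.042, 0.0081, 0.0092]
[0.0427, 0.0033, 0.0092]
[0.0428, -0.0015, 0.0092]
```

Request:
play_rows(jaw=[0, 0, 0, 0, 0], dp=[[0.041, 0.0127, 0.005], [0.042, 0.008, 0.009], [0.042, 0.0033, 0.009], [0.032, -0.0015, 0.009], [0, 0, 0]], rot=[[0, 0, 0.112], [0, 0, 0.112], [0, 0, 0.112], [0, 0, 0.1], [0, 0, 0]])

```text
clock: 24.55
tcp_pos: [0.6129, 0.2891, 0.152]
eef_rot: [-3.14, -0.001, 1.482]
force: [0.6, -0.9, -1.9]
opening: 0.0355
```

```bash
python3 -c "
from h import *
plan([.6157,.2879,.115],1.477,.052)"
```

```text
t 24.55 at [0.6129 0.2891 0.152 ] rpy [-3.140e+00 -1.000e-03  1.482e+00] F [ 0.6 -0.9 -1.9] open 0.0355 q6 -0.35
1 rows rot [-0.001 -0.001  0.005]
[-0.001, 0.003, 0.037]
```

Request:
play_rows(jaw=[0, 0, 0, 0], dp=[[-0.001, 0.003, 0.025], [0, 0, 0.01], [0, 0, 0.001], [0, 0, 0]], rot=[[0, 0, 0.005], [0, 0, 0], [0, 0, 0], [0, 0, 0]])

```text
clock: 25.05
tcp_pos: [0.6166, 0.2853, 0.1164]
eef_rot: [-3.141, -0.0, 1.477]
force: [0.3, 0.1, -1.3]
opening: 0.0359
```

```bash
python3 -c "
from h import *
plan([.6157,.2879,.104],1.477,.052)"
```

```text
t 25.05 at [0.6166 0.2853 0.1164] rpy [-3.141 -0.     1.477] F [ 0.3  0.1 -1.3] open 0.0359 q6 -0.33
1 rows rot [-0. -0. -0.]
[0.0025, -0.0012, 0.0124]
```

Request:
play_rows(jaw=[0, 0, 0, 0, 0], dp=[[0.0028, -0.0012, 0.009], [0, 0, 0.004], [0, 0, 0.002], [0, 0, 0.0005], [0, 0, 0]], rot=[[0, 0, 0], [0, 0, 0], [0, 0, 0], [0, 0, 0], [0, 0, 0]])

```text
clock: 25.68
tcp_pos: [0.6166, 0.2884, 0.1043]
eef_rot: [3.14, -0.003, 1.477]
force: [0.6, 0.3, -3.1]
opening: 0.0357
```

```bash
python3 -c "
from h import *
plan([.6157,.2879,.104],1.477,.052)"
```

```text
t 25.68 at [0.6166 0.2884 0.1043] rpy [ 3.140e+00 -3.000e-03  1.477e+00] F [ 0.6  0.3 -3.1] open 0.0357 q6 -0.33
1 rows rot [ 0.002 -0.003 -0.   ]
[-0.0006, -0.0008, 0.0003]
```

Release, lift and head for amber.

Request:
play_rows(jaw=[0, 0.7, 0.7, 0.7, 0.7], dp=[[0, 0, 0.001], [0, 0, 0], [0, 0, 0], [0, 0, -0.04], [0, 0, -0.05]], rot=[[0, 0, 0], [0, 0, 0], [0, 0, 0], [0, 0, 0], [0, 0, 0]])

```text
clock: 26.3
tcp_pos: [0.6145, 0.2881, 0.1913]
eef_rot: [-3.138, 0.001, 1.477]
force: [0.0, -0.0, 0.1]
opening: 0.0596
```

Request:
play_rows(jaw=[1, 1, 1, 1, 1], dp=[[-0.06, 0, 0], [-0.06, 0, 0], [-0.06, 0.002, 0], [-0.06, 0.004, 0], [-0.06, 0.006, 0]], rot=[[0, 0, -0.02], [0, 0, -0.02], [0, 0, -0.02], [0, 0, -0.02], [0, 0, -0.02]])

```text
clock: 26.92
tcp_pos: [0.6141, -0.0118, 0.1947]
eef_rot: [3.137, -0.005, 1.592]
force: [1.1, 0.2, 0.4]
opening: 0.0867
```

Request:
play_rows(jaw=[1, 1], dp=[[-0.06, 0, 0], [-0.05, 0, 0]], rot=[[0, 0, -0.02], [0, 0, 0]])

```text
clock: 27.18
tcp_pos: [0.6174, -0.1262, 0.1944]
eef_rot: [3.135, -0.005, 1.613]
force: [1.2, 0.2, 0.1]
opening: 0.0873
```

```bash
python3 - <<'E'
from h import *
ims={n:arm.snapshot(n) for n in("top","scene")}
for n in ims: cv2.imwrite(f"pics/{n}4.png",ims[n])
up("top",(60,125,360,255),2.6,"j1.png",ims["top"])
u=np.array([np.cos(1.477),np.sin(1.477)]);c=np.array([.6127,.2555])
for k,g in(("ruby",(.622,.352)),("blue",(.616,.288))):
  for cams in (("top",),("scene",)):
    r=fitbar(ims,k,g,z0=.086,cams=cams); 
    if r: print(k,cams,[np.round(x,4) for x in r],"s",np.round((r[0]-c)@u,4),"t",np.round((r[0]-c)@[u[1],-u[0]],4))
for k,g in(("amber",(.643,-.25)),("green",(.466,-.0125))):
  for cams in (("top",),("scene",)):
    r=fitbar(ims,k,g,cams=cams); print(k,cams,[np.round(x,4) for x in r] if r else r)
plan([.6445,-.2503,.10],1.61,.058)
E
```

```text
ruby ('top',) [array([0.6227, 0.354 ]), np.float64(1.369), np.float64(0.3656)] s 0.099 t 0.0008
ruby ('scene',) [array([0.622 , 0.3539]), np.float64(1.413), np.float64(0.1657)] s 0.0988 t 0.0001
blue ('top',) [array([0.6168, 0.2943]), np.float64(1.3307), np.float64(0.2531)] s 0.039 t 0.0005
blue ('scene',) [array([0.6157, 0.2942]), np.float64(1.4038), np.float64(0.1274)] s 0.0388 t -0.0007
amber ('top',) [array([ 0.645 , -0.2515]), np.float64(1.5726), np.float64(0.096)]
amber ('scene',) [array([ 0.6429, -0.2488]), np.float64(1.5954), np.float64(0.0839)]
green ('top',) None
green ('scene',) [array([ 0.4655, -0.0115]), np.float64(0.1357), np.float64(0.1009)]
t 27.27 at [ 0.6163 -0.1316  0.1947] rpy [ 3.135e+00 -1.000e-03  1.604e+00] F [ 0.5  0.3 -0.1] open 0.0869 q6 0.41
3 rows rot [ 0.002 -0.    -0.002]
[-0.0399, 0.0079, 0.0316]
[-0.0399, 0.0079, 0.0316]
[-0.0399, 0.0079, 0.0316]
```

View pics/scene4.png

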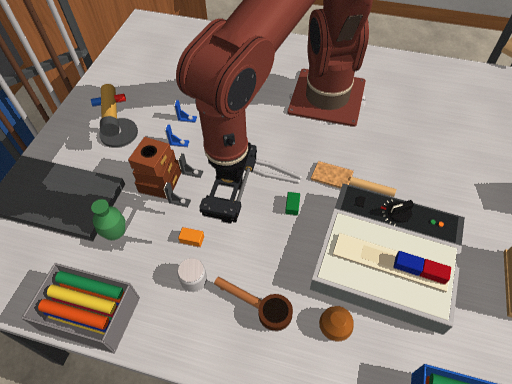

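View pics/j1.png

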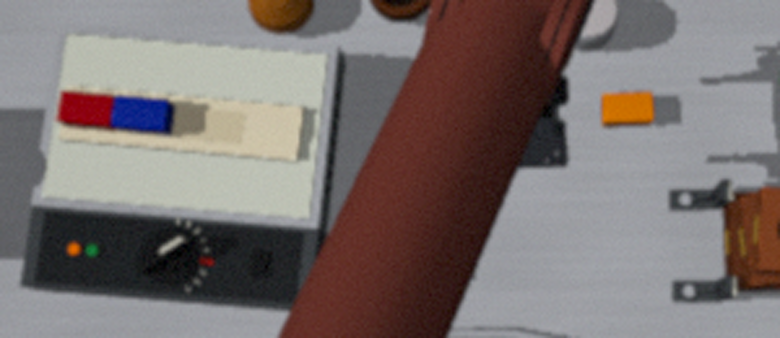

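Request:
play_rows(jaw=[1, 1, 1, 1, 1], dp=[[-0.04, 0.008, 0.03], [-0.04, 0.009, 0.03], [-0.035, 0.009, 0.03], [0, 0, 0.03], [0, 0, 0]], rot=[[0, 0, 0.006], [0, 0, 0.006], [0, 0, 0.006], [0, 0, 0], [0, 0, 0]])

```text
clock: 27.9
tcp_pos: [0.6493, -0.2466, 0.0706]
eef_rot: [3.133, -0.003, 1.588]
force: [-0.3, 1.4, 0.1]
opening: 0.0869
```

```bash
python3 -c "
from h import *
plan([.6445,-.2502,.05],1.587,.06)
up('top',(60,135,180,215),6,'k1.png'); up('scene',(320,225,460,315),5,'k2.png')"
```

```text
t 27.9 at [ 0.6493 -0.2466  0.0706] rpy [ 3.133e+00 -3.000e-03  1.588e+00] F [-0.3  1.4  0.1] open 0.0869 q6 0.65
1 rows rot [ 0.008 -0.003  0.001]
[-0.0035, -0.005, 0.0205]
```

View pics/k1.png

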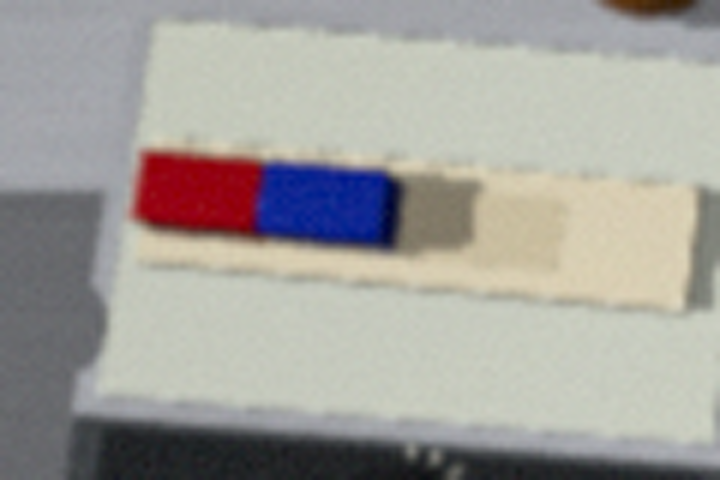

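View pics/k2.png

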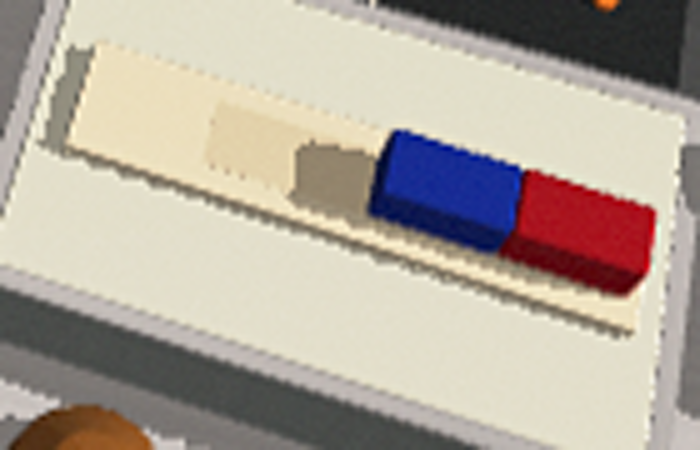

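Request:
play_rows(jaw=[1, 1, 1, 1], dp=[[-0.0035, -0.005, 0.02], [0, 0, 0.025], [0, 0, 0.008], [0, 0, 0]], rot=[[0.008, -0.003, 0], [0, 0, 0], [0, 0, 0], [0, 0, 0]])

```text
clock: 28.5
tcp_pos: [0.6486, -0.25, 0.023]
eef_rot: [3.131, 0.003, 1.591]
force: [1.0, -0.6, 0.4]
opening: 0.0869
```

```bash
python3 -c "
from h import *
plan([.6445,-.2502,.016],1.587,.06)"
```

```text
t 28.5 at [ 0.6486 -0.25    0.023 ] rpy [3.131e+00 3.000e-03 1.591e+00] F [ 1.  -0.6  0.4] open 0.0869 q6 0.68
1 rows rot [0.01  0.003 0.004]
[-0.0001, -0.0041, 0.0069]
```

Request:
play_rows(jaw=[1, 1, 0, 0, 0], dp=[[0, -0.004, 0.007], [0, 0, 0.001], [0, 0, 0], [0, 0, 0], [0, 0, 0]], rot=[[0.01, 0, 0.004], [0, 0, 0], [0, 0, 0], [0, 0, 0], [0, 0, 0]])

```text
clock: 29.12
tcp_pos: [0.6456, -0.2505, 0.0168]
eef_rot: [3.139, 0.004, 1.587]
force: [-0.5, -0.3, -0.4]
opening: 0.0648
```

Request:
play_rows(jaw=[0, 0, 0, 0, 0], dp=[[0, 0, 0], [0, 0, 0], [0, 0, 0], [0, 0, 0], [0, 0, 0]], rot=[[0, 0, 0], [0, 0, 0], [0, 0, 0], [0, 0, 0], [0, 0, 0]])

```text
clock: 29.75
tcp_pos: [0.6455, -0.2506, 0.017]
eef_rot: [3.139, 0.004, 1.587]
force: [-0.5, 0.2, 0.4]
opening: 0.0356
```

```bash
python3 -c "
from h import *
plan([.6445,-.2502,.016],1.587,.06)"
```

```text
t 29.75 at [ 0.6455 -0.2506  0.017 ] rpy [3.139 0.004 1.587] F [-0.5  0.2  0.4] open 0.0356 q6 0.68
1 rows rot [ 0.002  0.004 -0.   ]
[0.0004, -0.001, 0.001]
```

Request:
play_rows(jaw=[0, 0, 0, 0], dp=[[0, 0, -0.04], [0, 0, -0.06], [0, 0, -0.06], [0.03, 0, -0.01]], rot=[[0, 0, 0], [0, 0, 0], [0, 0, 0], [0, 0, 0]])

```text
clock: 30.25
tcp_pos: [0.6425, -0.2219, 0.1893]
eef_rot: [-3.139, 0.004, 1.582]
force: [0.3, 0.6, -2.2]
opening: 0.036
```

```bash
python3 -c "
from h import *
plan([.6098,.2246,.185],1.477,.06)"
```

```text
t 30.25 at [ 0.6425 -0.2219  0.1893] rpy [-3.139  0.004  1.582] F [ 0.3  0.6 -2.2] open 0.036 q6 0.55
8 rows rot [-0.     0.001  0.013]
[0.0559, -0.0035, 0.0003]
[0.0558, -0.0042, 0.0003]
[0.0557, -0.0049, 0.0004]
[0.0557, -0.0057, 0.0004]
[0.0556, -0.0064, 0.0004]
[0.0555, -0.0071, 0.0005]
[0.0554, -0.0078, 0.0005]
[0.0553, -0.0086, 0.0005]
```

Request:
play_rows(jaw=[0, 0, 0, 0, 0], dp=[[0.056, -0.0035, -0.002], [0.056, -0.004, -0.002], [0.0557, -0.005, -0.002], [0.0557, -0.0057, -0.002], [0.0556, -0.0064, -0.002]], rot=[[0, 0, 0.013], [0, 0, 0.013], [0, 0, 0.013], [0, 0, 0.013], [0, 0, 0.013]])

```text
clock: 30.88
tcp_pos: [0.6217, 0.0622, 0.1995]
eef_rot: [3.141, 0.005, 1.509]
force: [0.5, 0.4, -1.0]
opening: 0.0359
```

Request:
play_rows(jaw=[0, 0, 0, 0, 0], dp=[[0.0555, -0.007, 0.002], [0.0555, -0.008, 0.008], [0.045, -0.008, 0.015], [0, 0, 0.01], [0, 0, 0]], rot=[[0, 0, 0.013], [0, 0, 0.013], [0, 0, 0.013], [0, 0, 0], [0, 0, 0]])

```text
clock: 31.5
tcp_pos: [0.6073, 0.231, 0.162]
eef_rot: [-3.141, 0.003, 1.477]
force: [0.5, 0.2, -1.2]
opening: 0.0353
```

```bash
python3 -c "
from h import *
plan([.6098,.2246,.115],1.477,.06)"
```

```text
t 31.5 at [0.6073 0.231  0.162 ] rpy [-3.141e+00  3.000e-03  1.477e+00] F [ 0.5  0.2 -1.2] open 0.0353 q6 -0.28
1 rows rot [-0.     0.003  0.   ]
[-0.006, 0.0031, 0.047]
```

Request:
play_rows(jaw=[0, 0, 0, 0, 0], dp=[[-0.006, 0.003, 0.02], [0, 0, 0.018], [0, 0, 0.005], [0, 0, 0], [0, 0, 0]], rot=[[0, 0.003, 0], [0, 0, 0], [0, 0, 0], [0, 0, 0], [0, 0, 0]])

```text
clock: 32.12
tcp_pos: [0.611, 0.2195, 0.1166]
eef_rot: [3.141, 0.0, 1.471]
force: [0.0, -1.0, -1.6]
opening: 0.0355
```

```bash
python3 -c "
from h import *
plan([.6098,.2246,.103],1.477,.06)"
```

```text
t 32.12 at [0.611  0.2195 0.1166] rpy [3.141 0.    1.471] F [ 0.  -1.  -1.6] open 0.0355 q6 -0.24
1 rows rot [ 0.001  0.    -0.006]
[0.0049, -0.0017, 0.0136]
```

Request:
play_rows(jaw=[0, 0, 0, 0, 0], dp=[[0.005, -0.0016, 0.009], [0, 0, 0.005], [0, 0, 0.002], [0, 0, 0], [0, 0, 0]], rot=[[0, 0, -0.006], [0, 0, 0], [0, 0, 0], [0, 0, 0], [0, 0, 0]])

```text
clock: 32.75
tcp_pos: [0.6105, 0.2261, 0.1031]
eef_rot: [3.14, -0.002, 1.479]
force: [-0.3, -0.4, -2.0]
opening: 0.0359
```

```bash
python3 -c "
from h import *
plan([.6098,.2246,.103],1.477,.06)"
```

```text
t 32.75 at [0.6105 0.2261 0.1031] rpy [ 3.140e+00 -2.000e-03  1.479e+00] F [-0.3 -0.4 -2. ] open 0.0359 q6 -0.23
1 rows rot [ 0.002 -0.002  0.002]
[-0.0016, -0.0006, 0.0001]
```

Release, lift and head for green, with a half-way look.

Request:
play_rows(jaw=[0, 0.7, 0.7, 0.7, 0.7], dp=[[0, 0, 0.001], [0, 0, 0], [0, 0, 0], [0, 0, -0.04], [0, 0, -0.05]], rot=[[0, 0, 0], [0, 0, 0], [0, 0, 0], [0, 0, 0], [0, 0, 0]])

```text
clock: 33.38
tcp_pos: [0.6082, 0.2258, 0.1902]
eef_rot: [-3.138, 0.002, 1.479]
force: [1.2, 0.2, 0.5]
opening: 0.0596
```

```bash
python3 -c "
from h import *
plan([.56,-.13,.17],.8,.06)"
```

```text
t 33.38 at [0.6082 0.2258 0.1902] rpy [-3.138e+00  2.000e-03  1.479e+00] F [1.2 0.2 0.5] open 0.0596 q6 -0.28
6 rows rot [-0.001  0.001  0.113]
[-0.0598, -0.0026, 0.0035]
[-0.0597, 0.0042, 0.0035]
[-0.0588, 0.0109, 0.0034]
[-0.0572, 0.0175, 0.0034]
[-0.0549, 0.0238, 0.0034]
[-0.0518, 0.0299, 0.0034]
```

Request:
play_rows(jaw=[1, 1, 1, 1, 1], dp=[[-0.06, -0.0025, 0], [-0.06, 0.004, 0.003], [-0.059, 0.011, 0.0035], [-0.057, 0.0175, 0.0035], [-0.055, 0.024, 0.0035]], rot=[[0, 0, 0.113], [0, 0, 0.113], [0, 0, 0.113], [0, 0, 0.113], [0, 0, 0.113]])

```text
clock: 34.0
tcp_pos: [0.5698, -0.0723, 0.1799]
eef_rot: [3.139, -0.006, 0.908]
force: [1.6, 0.1, -0.6]
opening: 0.0865
```

```bash
cat > chk.py <<'E'
from h import *
import sys
k=sys.argv[1]
ims={n:arm.snapshot(n) for n in("top","scene")}
for n in ims: cv2.imwrite(f"pics/{n}{k}.png",ims[n])
up("top",(60,135,190,255),5,f"dt{k}.png",ims["top"]); up('scene',(320,185,470,315),5,f"ds{k}.png",ims["scene"])
u=np.array([np.cos(1.477),np.sin(1.477)]);C={"top":np.array([.6114,.2545]),"scene":np.array([.6139,.2564])}
for c,g in(("ruby",(.622,.353)),("blue",(.616,.293)),("amber",(.61,.225)),("green",(.604,.16))):
  for cams in (("top",),("scene",)):
    c0=C[cams[0]]
    for z,gg in((.086,g),(0.,(.466,-.0125))):
        if z==0 and c!="green": continue
        r=fitbar(ims,c,gg,z0=z,cams=cams)
        if r: print(c,cams,z,[np.round(x,4) for x in r],"s",np.round((r[0]-c0)@u,4),"t",np.round((r[0]-c0)@[u[1],-u[0]],4))
E
python3 chk.py 5
```

```text
ruby ('top',) 0.086 [array([0.6226, 0.3538]), np.float64(1.3637), np.float64(0.3701)] s 0.0999 t 0.0018
ruby ('scene',) 0.086 [array([0.6217, 0.3536]), np.float64(1.4266), np.float64(0.1598)] s 0.0975 t -0.0013
blue ('top',) 0.086 [array([0.6171, 0.2947]), np.float64(1.3365), np.float64(0.2811)] s 0.0406 t 0.0019
blue ('scene',) 0.086 [array([0.6158, 0.2943]), np.float64(1.3959), np.float64(0.1262)] s 0.0379 t -0.0017
amber ('top',) 0.086 [array([0.6104, 0.2265]), np.float64(1.4439), np.float64(0.0781)] s -0.028 t 0.0017
amber ('scene',) 0.086 [array([0.6106, 0.2269]), np.float64(1.4546), np.float64(0.0505)] s -0.0297 t -0.0005
green ('top',) 0.0 [array([ 0.3151, -0.1177]), np.float64(0.739), np.float64(1.0)] s -0.3983 t -0.2602
green ('scene',) 0.0 [array([ 0.4656, -0.0114]), np.float64(0.1326), np.float64(0.1025)] s -0.2805 t -0.1226
```

View pics/scene5.png

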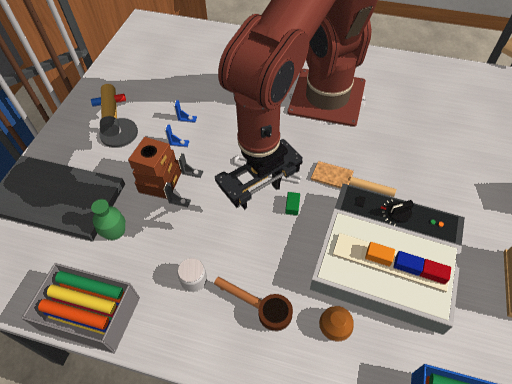

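View pics/ds5.png

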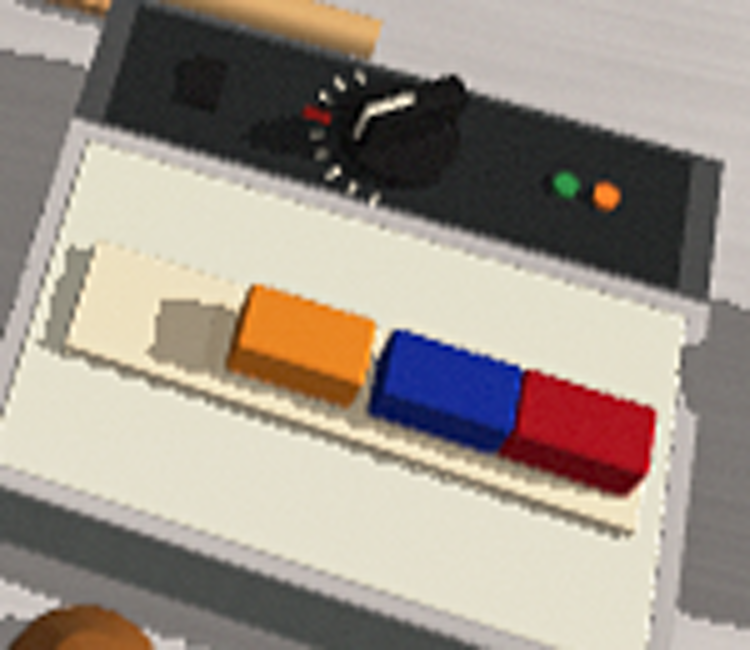

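```bash
python3 -c "
from h import *
plan([.4655,-.0125,.10],.14,.06)"
```

```text
t 34.1 at [ 0.5682 -0.079   0.1802] rpy [ 3.138e+00 -3.000e-03  8.980e-01] F [ 0.1 -0.2 -0.4] open 0.0867 q6 -0.36
5 rows rot [ 0.    -0.001  0.152]
[-0.0024, -0.0244, 0.0159]
[-0.0061, -0.0238, 0.016]
[-0.0096, -0.0226, 0.016]
[-0.0129, -0.0208, 0.016]
[-0.0159, -0.0187, 0.016]
```

Request:
play_rows(jaw=[1, 1, 1, 1, 1], dp=[[-0.0024, -0.0244, 0.016], [-0.006, -0.024, 0.016], [-0.0096, -0.0226, 0.016], [-0.013, -0.021, 0.016], [-0.016, -0.0187, 0.016]], rot=[[0, 0, 0.152], [0, 0, 0.152], [0, 0, 0.152], [0, 0, 0.152], [0, 0, 0.14]])

```text
clock: 34.72
tcp_pos: [0.4651, -0.012, 0.0979]
eef_rot: [3.14, -0.009, 0.123]
force: [-0.7, 0.1, 0.4]
opening: 0.087
```

Request:
play_rows(jaw=[1], dp=[[0, 0, 0]], rot=[[0, 0, 0]])

```text
clock: 34.85
tcp_pos: [0.4633, -0.0105, 0.0969]
eef_rot: [3.141, -0.006, 0.124]
force: [0.5, -0.7, 1.3]
opening: 0.087
```

```bash
python3 -c "
from h import *
plan([.4655,-.0125,.05],.14,.06)"
```

```text
t 34.85 at [ 0.4633 -0.0105  0.0969] rpy [ 3.141 -0.006  0.124] F [ 0.5 -0.7  1.3] open 0.087 q6 -1.34
1 rows rot [ 0.    -0.006 -0.016]
[0.0016, 0.0022, 0.0469]
```

Request:
play_rows(jaw=[1, 1, 1, 1], dp=[[0.0018, 0.0022, 0.047], [0, 0, 0.024], [0, 0, 0.006], [0, 0, 0]], rot=[[0, -0.006, -0.016], [0, 0, 0], [0, 0, 0], [0, 0, 0]])

```text
clock: 35.35
tcp_pos: [0.4716, -0.011, 0.0208]
eef_rot: [-3.141, -0.008, 0.155]
force: [0.4, -0.4, 0.2]
opening: 0.087
```

```bash
python3 -c "
from h import *
plan([.4655,-.0125,.017],.14,.06)
up('scene',(250,150,350,230),7,'l.png')"
```

```text
t 35.35 at [ 0.4716 -0.011   0.0208] rpy [-3.141 -0.008  0.155] F [ 0.4 -0.4  0.2] open 0.087 q6 -1.09
1 rows rot [-0.001 -0.008  0.015]
[-0.0062, 0.0005, 0.0037]
```

View pics/l.png

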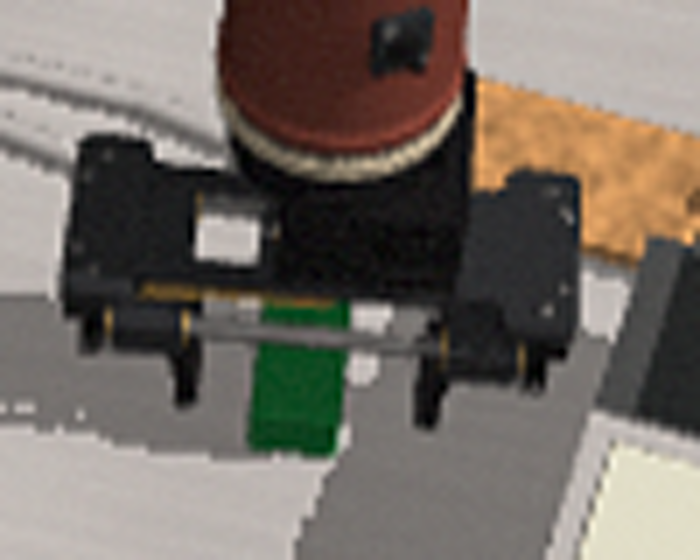

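Request:
play_rows(jaw=[1, 1, 0, 0, 0], dp=[[-0.006, 0, 0.004], [-0.0005, 0, 0.001], [0, 0, 0], [0, 0, 0], [0, 0, 0]], rot=[[0, -0.008, 0.015], [0, 0, 0], [0, 0, 0], [0, 0, 0], [0, 0, 0]])

```text
clock: 36.02
tcp_pos: [0.4666, -0.0112, 0.0179]
eef_rot: [-3.138, -0.004, 0.14]
force: [0.0, 0.3, 0.1]
opening: 0.0646
```

Request:
play_rows(jaw=[0, 0, 0, 0, 0], dp=[[0, 0, 0], [0, 0, 0], [0, 0, 0], [0, 0, 0], [0, 0, 0]], rot=[[0, 0, 0], [0, 0, 0], [0, 0, 0], [0, 0, 0], [0, 0, 0]])

```text
clock: 36.65
tcp_pos: [0.4667, -0.0113, 0.0179]
eef_rot: [-3.139, -0.004, 0.14]
force: [-0.4, -0.8, 0.6]
opening: 0.0356
```

```bash
python3 -c "
from h import *
plan([.4655,-.0125,.017],.14,.06)"
```

```text
t 36.65 at [ 0.4667 -0.0113  0.0179] rpy [-3.139 -0.004  0.14 ] F [-0.4 -0.8  0.6] open 0.0356 q6 -1.1
1 rows rot [-0.003 -0.004  0.   ]
[-0.0013, 0.001, 0.0009]
```

Request:
play_rows(jaw=[0, 0, 0, 0], dp=[[0, 0, -0.04], [0, 0, -0.06], [0, 0, -0.06], [0, 0, 0]], rot=[[0, 0, 0], [0, 0, 0], [0, 0, 0], [0, 0, 0]])

```text
clock: 37.15
tcp_pos: [0.4635, -0.0076, 0.1597]
eef_rot: [-3.129, 0.006, 0.146]
force: [0.2, 1.5, -2.2]
opening: 0.0353
```

```bash
python3 -c "
from h import *
plan([.6037,.1602,.18],1.477,.06)"
```

```text
t 37.15 at [ 0.4635 -0.0076  0.1597] rpy [-3.129  0.006  0.146] F [ 0.2  1.5 -2.2] open 0.0353 q6 -1.55
8 rows rot [-0.002 -0.    -0.166]
[0.0204, -0.0182, -0.0024]
[0.0231, -0.0146, -0.0025]
[0.0252, -0.0106, -0.0025]
[0.0266, -0.0063, -0.0025]
[0.0273, -0.0018, -0.0025]
[0.0272, 0.0028, -0.0026]
[0.0264, 0.0073, -0.0026]
[0.0248, 0.0115, -0.0026]
```

Request:
play_rows(jaw=[0, 0, 0, 0, 0], dp=[[0.0204, -0.018, -0.006], [0.023, -0.0146, -0.004], [0.025, -0.0106, -0.003], [0.0266, -0.006, -0.003], [0.0273, -0.002, -0.003]], rot=[[-0.002, 0, -0.166], [-0.002, 0, -0.166], [-0.002, 0, -0.166], [-0.002, 0, -0.166], [-0.002, 0, -0.166]])

```text
clock: 37.78
tcp_pos: [0.5492, 0.101, 0.1708]
eef_rot: [-3.129, 0.002, 1.001]
force: [0.5, -0.6, -1.3]
opening: 0.0358
```

Request:
play_rows(jaw=[0, 0, 0, 0], dp=[[0.0272, 0.0028, 0], [0.0264, 0.007, 0], [0.02, 0.0115, 0.01], [0, 0, 0]], rot=[[0, 0, -0.166], [0, 0, -0.166], [0, 0, -0.14], [0, 0, 0]])

```text
clock: 38.28
tcp_pos: [0.5979, 0.1637, 0.1465]
eef_rot: [-3.115, 0.005, 1.493]
force: [-0.0, -0.9, -2.2]
opening: 0.0358
```

```bash
python3 -c "
from h import *
plan([.6037,.1602,.12],1.477,.06)"
```

```text
t 38.27 at [0.5979 0.1637 0.1465] rpy [-3.115  0.005  1.493] F [-0.  -0.9 -2.2] open 0.0358 q6 -0.12
1 rows rot [-0.026  0.005  0.016]
[-0.003, 0.0068, 0.0263]
```

Request:
play_rows(jaw=[0, 0, 0, 0], dp=[[-0.003, 0.0065, 0.012], [0, 0, 0.012], [0, 0, 0.003], [0, 0, 0]], rot=[[-0.026, 0.005, 0.015], [0, 0, 0], [0, 0, 0], [0, 0, 0]])

```text
clock: 38.78
tcp_pos: [0.6016, 0.157, 0.113]
eef_rot: [-3.134, 0.005, 1.47]
force: [-0.3, -0.2, -1.1]
opening: 0.0357
```

```bash
python3 -c "
from h import *
plan([.6037,.1602,.104],1.477,.06)"
```

```text
t 38.77 at [0.6016 0.157  0.113 ] rpy [-3.134  0.005  1.47 ] F [-0.3 -0.2 -1.1] open 0.0357 q6 -0.11
1 rows rot [-0.008  0.005 -0.007]
[0.0034, 0.0019, 0.009]
```

Request:
play_rows(jaw=[0, 0, 0, 0, 0], dp=[[0.0035, 0.0018, 0.005], [0, 0, 0.003], [0, 0, 0.002], [0, 0, 0], [0, 0, 0]], rot=[[-0.008, 0.005, -0.007], [0, 0, 0], [0, 0, 0], [0, 0, 0], [0, 0, 0]])

```text
clock: 39.4
tcp_pos: [0.6045, 0.1609, 0.1044]
eef_rot: [3.139, -0.002, 1.478]
force: [-0.3, 0.1, -1.5]
opening: 0.0359
```

```bash
python3 -c "
from h import *
plan([.6037,.1602,.104],1.477,.06)"
```

```text
t 39.4 at [0.6045 0.1609 0.1044] rpy [ 3.139e+00 -2.000e-03  1.478e+00] F [-0.3  0.1 -1.5] open 0.0359 q6 -0.1
1 rows rot [ 0.002 -0.002  0.001]
[-0.0008, -0.0007, 0.0004]
```

Lower the last mm, release, and back off to check.

Request:
play_rows(jaw=[0, 0.7, 0.7, 0.7, 0.7], dp=[[-0.0005, 0, 0.001], [0, 0, 0], [0, 0, 0], [0, 0, -0.04], [0, 0, -0.05]], rot=[[0, 0, 0], [0, 0, 0], [0, 0, 0], [0, 0, 0], [0, 0, 0]])

```text
clock: 40.02
tcp_pos: [0.6024, 0.1603, 0.1924]
eef_rot: [-3.139, 0.001, 1.478]
force: [0.4, 0.9, 0.0]
opening: 0.0596
```

Request:
play_rows(jaw=[0.7, 0.7, 0.7, 0.7, 0.7], dp=[[-0.06, 0, 0], [-0.06, 0, 0], [-0.06, 0, 0], [-0.05, 0, 0], [0, 0, 0]], rot=[[0, 0, 0], [0, 0, 0], [0, 0, 0], [0, 0, 0], [0, 0, 0]])

```text
clock: 40.65
tcp_pos: [0.5835, -0.0746, 0.1967]
eef_rot: [3.135, -0.002, 1.481]
force: [0.6, 1.6, 0.5]
opening: 0.0614
```

```bash
python3 chk.py 6; python3 - <<'E'
from h import *
for n,(x0,y0,x1,y1) in {"top":(75,150,185,205),"scene":(325,225,455,300)}.items():
    im=cv2.imread(f"pics/{n}6.png"); cv2.imwrite(f"pics/z{n}6.png",cv2.resize(im[y0:y1,x0:x1],None,fx=6,fy=6,interpolation=cv2.INTER_CUBIC))
E
```

```text
ruby ('top',) 0.086 [array([0.6231, 0.3566]), np.float64(1.3395), np.float64(0.3647)] s 0.1027 t 0.0021
ruby ('scene',) 0.086 [array([0.6217, 0.3539]), np.float64(1.4279), np.float64(0.1629)] s 0.0978 t -0.0013
blue ('top',) 0.086 [array([0.6166, 0.2945]), np.float64(1.3473), np.float64(0.2625)] s 0.0403 t 0.0015
blue ('scene',) 0.086 [array([0.6158, 0.2943]), np.float64(1.3959), np.float64(0.1262)] s 0.0379 t -0.0017
amber ('top',) 0.086 [array([0.6107, 0.228 ]), np.float64(1.4364), np.float64(0.1356)] s -0.0264 t 0.0018
amber ('scene',) 0.086 [array([0.6107, 0.2269]), np.float64(1.4539), np.float64(0.0527)] s -0.0297 t -0.0004
green ('top',) 0.086 [array([0.605 , 0.1648]), np.float64(1.3153), np.float64(0.2993)] s -0.0899 t 0.0021
green ('scene',) 0.086 [array([0.603 , 0.1654]), np.float64(1.462), np.float64(0.1243)] s -0.0917 t -0.0023
```

View pics/zscene6.png

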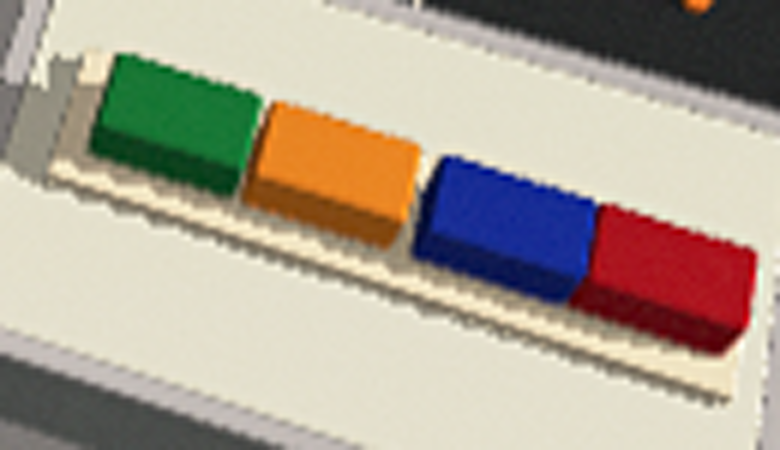

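View pics/dt6.png

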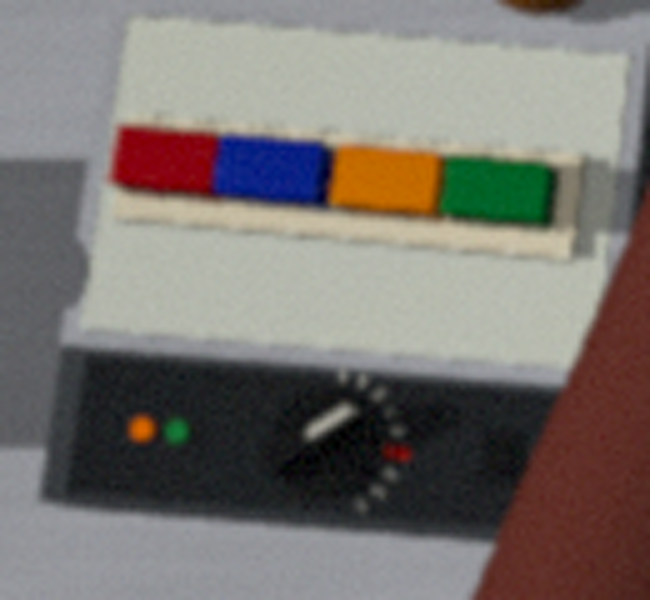

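View pics/scene6.png

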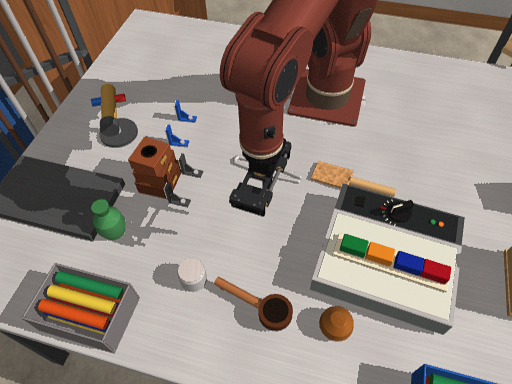

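```bash
python3 - <<'E'
from h import *
for n in("top","scene"):
    im=cv2.imread(f"pics/{n}6.png"); c=proj(n,[[.4625,.2651,.11]])[0]; print(n,c)
    x,y=np.round(c).astype(int); x0,y0=x-25,y-25
    cv2.imwrite(f"pics/kn_{n}.png",cv2.resize(im[y0:y0+50,x0:x0+50],None,fx=12,fy=12,interpolation=cv2.INTER_CUBIC)); print(x0,y0)
E
```

```text
top [120.72343877 221.85261301]
96 197
scene [402.07034313 204.50921898]
377 180
```

View pics/kn_top.png

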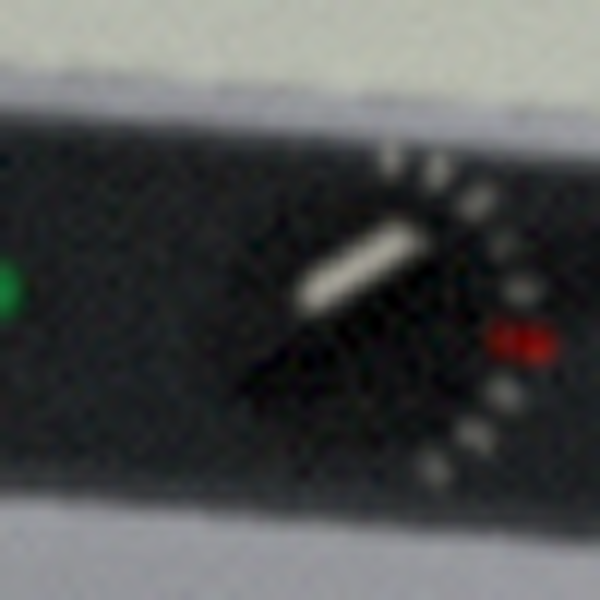

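View pics/kn_scene.png

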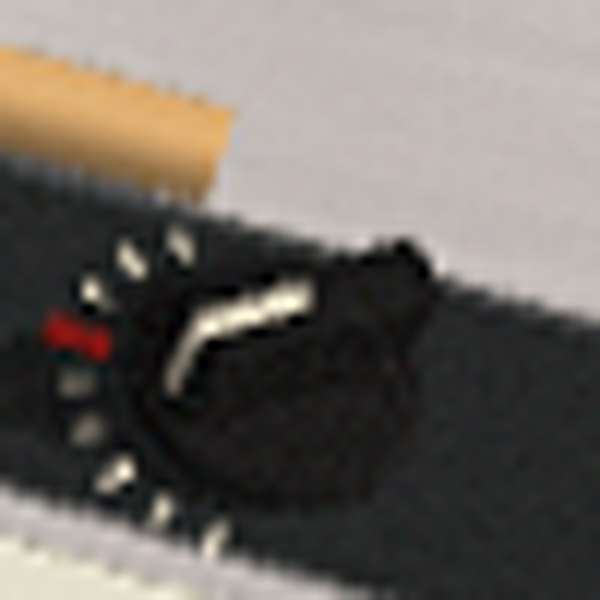

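```bash
python3 - <<'E'
from h import *
from scipy.optimize import least_squares
for nm,a,b in(("inner",(120.9,221.7),(402.5,203.9)),("outer",(130.3,216.2),(393.2,207.0))):
    r=least_squares(lambda p:np.r_[proj("top",[p])[0]-a,proj("scene",[p])[0]-b],[.46,.26,.1]); print(nm,np.round(r.x,4),np.round(r.fun,2))
for z in(.105,.11,.115):
    i=onplane("top",[[120.9,221.7],[130.3,216.2]],z); j=onplane("scene",[[402.5,203.9],[393.2,207]],z)
    for P in(i,j): d=P[1]-P[0]; print(z,np.round(P[:,:2],4).tolist(),"ang",np.round(np.arctan2(d[1],d[0]),3),np.round(np.linalg.norm(d),4))
print("red",onplane("top",[[96+523/12-.5,197+342/12-.5]],.072),onplane("scene",[[377+77/12-.5,180+338/12-.5]],.072))
plan([.4625,.2651,.19],1,.06)
E
```

```text
inner [0.4626 0.2647 0.1127] [-0.33  0.02 -0.29  0.01]
outer [0.4779 0.2416 0.1118] [-1.09  0.09 -0.98  0.04]
0.105 [[0.4635, 0.2661], [0.479, 0.2405]] ang -1.027 0.0299
0.105 [[0.4567, 0.267], [0.4723, 0.2452]] ang -0.95 0.0268
0.11 [[0.4629, 0.2646], [0.4784, 0.2391]] ang -1.027 0.0298
0.11 [[0.4604, 0.266], [0.4759, 0.2443]] ang -0.95 0.0267
0.115 [[0.4624, 0.2631], [0.4777, 0.2377]] ang -1.027 0.0297
0.115 [[0.464, 0.265], [0.4795, 0.2434]] ang -0.95 0.0265
red [[0.45764079 0.22340304 0.072     ]] [[0.45761563 0.225577   0.072     ]]
t 40.75 at [ 0.5844 -0.0698  0.1963] rpy [ 3.136e+00 -3.000e-03  1.487e+00] F [-0.6 -0.2  0.5] open 0.0612 q6 0.21
6 rows rot [ 0.001 -0.001  0.081]
[0.0539, -0.0249, 0.0011]
[0.0517, -0.0292, 0.0011]
[0.0492, -0.0333, 0.001]
[0.0463, -0.0372, 0.001]
[0.0431, -0.0408, 0.001]
[0.0397, -0.0442, 0.001]
```

```bash
python3 - <<'E'
from h import *
plan([.4625,.2648,.17],2.15,.058)
E
```

```text
t 40.75 at [ 0.5844 -0.0698  0.1963] rpy [ 3.136e+00 -3.000e-03  1.487e+00] F [-0.6 -0.2  0.5] open 0.0612 q6 0.21
7 rows rot [ 0.001 -0.    -0.095]
[0.0462, -0.0214, 0.0038]
[0.048, -0.0169, 0.0038]
[0.0494, -0.0123, 0.0038]
[0.0503, -0.0076, 0.0038]
[0.0508, -0.0028, 0.0038]
[0.0508, 0.002, 0.0038]
[0.0504, 0.0068, 0.0038]
```

Request:
play_rows(jaw=[0.55, 0.55, 0.55, 0.55, 0.55], dp=[[0.046, -0.0214, 0.002], [0.048, -0.017, 0.002], [0.0494, -0.0123, 0.002], [0.05, -0.0076, 0.002], [0.0508, -0.003, 0.002]], rot=[[0, 0, -0.095], [0, 0, -0.095], [0, 0, -0.095], [0, 0, -0.095], [0, 0, -0.095]])

```text
clock: 41.38
tcp_pos: [0.4931, 0.1796, 0.1858]
eef_rot: [3.134, 0.001, 1.981]
force: [1.0, 0.2, 0.2]
opening: 0.0484
```

Request:
play_rows(jaw=[0.55, 0.55, 0.55, 0.55], dp=[[0.05, 0.002, 0.002], [0.043, 0.006, 0.002], [0, 0, 0], [0, 0, 0]], rot=[[0, 0, -0.095], [0, 0, -0.08], [0, 0, 0], [0, 0, 0]])

```text
clock: 41.88
tcp_pos: [0.4523, 0.2803, 0.1813]
eef_rot: [3.134, 0.001, 2.181]
force: [0.2, -0.1, -0.0]
opening: 0.0477
```

```bash
python3 - <<'E'
from h import *
plan([.4625,.2648,.14],2.15,.058)
E
```

```text
t 41.88 at [0.4523 0.2803 0.1813] rpy [3.134e+00 1.000e-03 2.181e+00] F [ 0.2 -0.1 -0. ] open 0.0477 q6 0.07
1 rows rot [0.008 0.001 0.031]
[-0.0185, -0.0009, 0.0414]
```

Request:
play_rows(jaw=[0.55, 0.55, 0.55, 0.55], dp=[[-0.018, -0.001, 0.02], [0, 0, 0.02], [0, 0, 0], [0, 0, 0]], rot=[[0.008, 0, 0.03], [0, 0, 0], [0, 0, 0], [0, 0, 0]])

```text
clock: 42.38
tcp_pos: [0.4645, 0.2594, 0.1388]
eef_rot: [-3.14, 0.003, 2.14]
force: [0.1, -0.2, 0.5]
opening: 0.0478
```

```bash
python3 - <<'E'
from h import *
plan([.4625,.2648,.101],2.15,.058)
up("scene",(330,130,480,260),5,"m.png")
E
```

```text
t 42.38 at [0.4645 0.2594 0.1388] rpy [-3.14e+00  3.00e-03  2.14e+00] F [ 0.1 -0.2  0.5] open 0.0478 q6 0.11
1 rows rot [-0.002  0.003 -0.01 ]
[0.0057, 0.0013, 0.0378]
```

View pics/m.png

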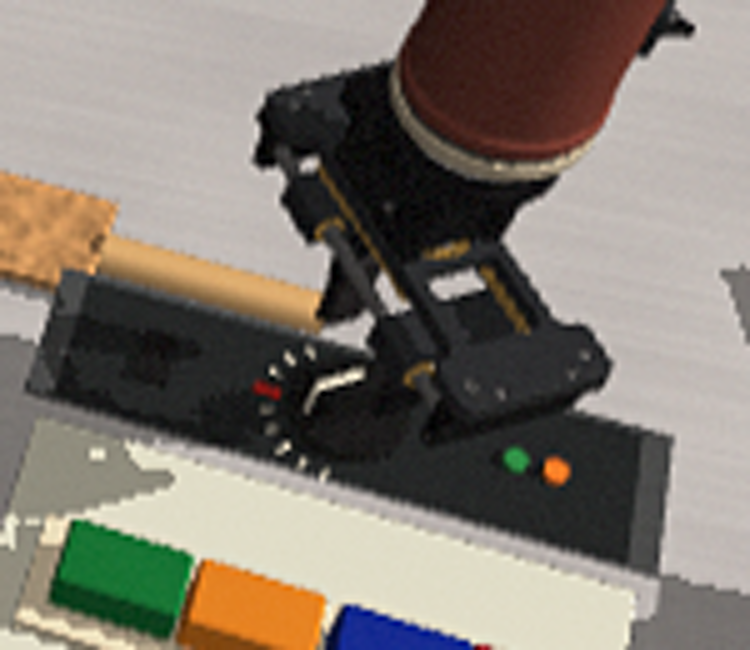

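Request:
play_rows(jaw=[0.55, 0.55, 0.55, 0.55], dp=[[0.0057, 0.0013, 0.016], [0, 0, 0.014], [0, 0, 0.004], [0, 0, 0]], rot=[[0, 0.003, -0.01], [0, 0, 0], [0, 0, 0], [0, 0, 0]])

```text
clock: 42.92
tcp_pos: [0.4623, 0.2656, 0.1027]
eef_rot: [-3.141, -0.001, 2.151]
force: [-0.1, 0.8, 0.3]
opening: 0.0476
```

```bash
python3 - <<'E'
from h import *
plan([.4625,.2648,.101],2.15,.058)
E
```

```text
t 42.92 at [0.4623 0.2656 0.1027] rpy [-3.141e+00 -1.000e-03  2.151e+00] F [-0.1  0.8  0.3] open 0.0476 q6 0.15
1 rows rot [-0.001 -0.001  0.001]
[-0.0007, -0.0003, 0.0017]
```

Good. Close on the wing.

Request:
play_rows(jaw=[0, 0, 0, 0, 0], dp=[[-0.0007, 0, 0.0015], [0, 0, 0], [0, 0, 0], [0, 0, 0], [0, 0, 0]], rot=[[0, 0, 0], [0, 0, 0], [0, 0, 0], [0, 0, 0], [0, 0, 0]])

```text
clock: 43.55
tcp_pos: [0.4619, 0.2644, 0.1018]
eef_rot: [-3.138, -0.002, 2.151]
force: [-0.7, -0.6, 0.9]
opening: 0.0158
```

Request:
play_rows(jaw=[0, 0], dp=[[0, 0, 0], [0, 0, 0]], rot=[[0, 0, 0], [0, 0, 0]])

```text
clock: 43.8
tcp_pos: [0.4619, 0.2644, 0.1018]
eef_rot: [-3.139, -0.002, 2.151]
force: [-1.7, -1.0, -0.3]
opening: 0.016
```

```bash
python3 - <<'E'
from h import *
plan([.4625,.2648,.101],1.457,.058)
print(arm.sense()["ft_torque"])
E
```

```text
t 43.8 at [0.4619 0.2644 0.1018] rpy [-3.139e+00 -2.000e-03  2.151e+00] F [-1.7 -1.  -0.3] open 0.016 q6 0.16
4 rows rot [-0.001 -0.     0.174]
[-0.0, 0.0002, 0.0002]
[0.0, 0.0002, 0.0002]
[0.0001, 0.0002, 0.0002]
[0.0001, 0.0002, 0.0002]
[-0.1436805   0.18083016 -0.0027692 ]
```

Request:
play_rows(jaw=[0, 0, 0, 0, 0], dp=[[0, 0, 0], [0, 0, 0], [0, 0, 0], [0, 0, 0], [0, 0, 0]], rot=[[0, 0, 0.1], [0, 0, 0.12], [0, 0, 0.12], [0, 0, 0.12], [0, 0, 0.1]])

```text
clock: 44.42
tcp_pos: [0.4629, 0.2647, 0.1018]
eef_rot: [-3.14, -0.0, 1.574]
force: [-0.9, -1.0, -0.1]
opening: 0.0158
```

```bash
python3 - <<'E'
from h import *
plan([.4622,.2646,.101],1.457,.058)
print(arm.sense()["ft_torque"])
E
```

```text
t 44.42 at [0.4629 0.2647 0.1018] rpy [-3.14  -0.     1.574] F [-0.9 -1.  -0.1] open 0.0158 q6 -0.39
1 rows rot [-0.001 -0.     0.117]
[-0.0001, -0.0007, 0.0008]
[-0.20514012  0.02302885  0.03452588]
```

Request:
play_rows(jaw=[0, 0, 0, 0], dp=[[0, -0.0005, 0], [0, 0, 0], [0, 0, 0], [0, 0, 0]], rot=[[0, 0, 0.1], [0, 0, 0.015], [0, 0, 0], [0, 0, 0]])

```text
clock: 44.92
tcp_pos: [0.4631, 0.2646, 0.1018]
eef_rot: [3.141, -0.0, 1.459]
force: [-0.0, -0.7, 0.3]
opening: 0.0161
```

```bash
python3 - <<'E'
from h import *
plan([.4622,.2646,.101],1.455,.058)
print(arm.sense()["ft_torque"])
E
```

```text
t 44.92 at [0.4631 0.2646 0.1018] rpy [ 3.141 -0.     1.459] F [-0.  -0.7  0.3] open 0.0161 q6 -0.5
1 rows rot [ 0.    -0.     0.004]
[-0.0001, -0.0009, 0.0008]
[-0.19554844  0.02568988 -0.09248828]
```

```bash
python3 - <<'E'
from h import *
up("scene",(360,160,450,240),8,"n.png")
E
```

```text
(no output)
```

View pics/n.png

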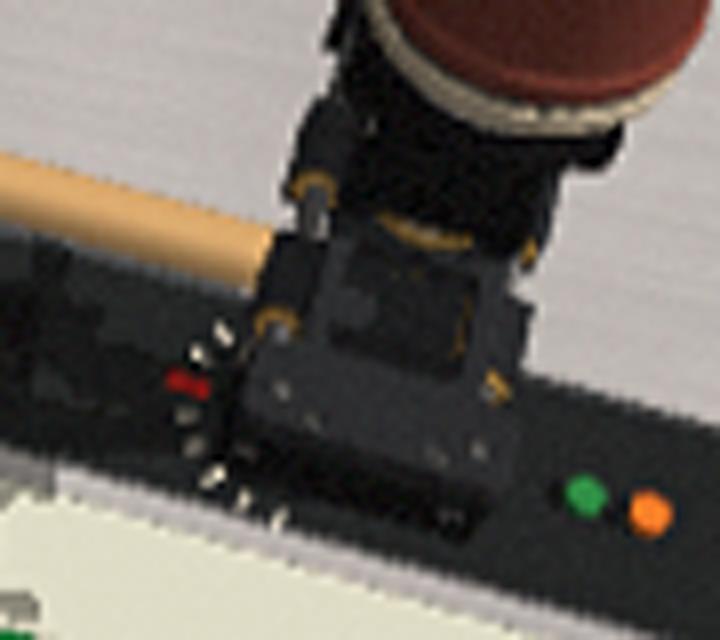

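Request:
play_rows(jaw=[0.45, 0.45, 0.45, 0.45, 0.45], dp=[[0, 0, 0], [0, 0, 0], [0, 0, -0.03], [0, 0, -0.05], [-0.06, 0.02, -0.02]], rot=[[0, 0, 0], [0, 0, 0], [0, 0, 0], [0, 0, 0], [0, 0, 0]])

```text
clock: 45.6
tcp_pos: [0.4741, 0.2097, 0.2021]
eef_rot: [-3.141, 0.002, 1.468]
force: [1.0, -0.8, 0.8]
opening: 0.0392
```

Request:
play_rows(jaw=[0.45, 0.45, 0.45, 0.45], dp=[[-0.06, 0.01, 0], [-0.06, 0, 0], [-0.05, 0, 0], [0, 0, 0]], rot=[[0, 0, 0], [0, 0, 0], [0, 0, 0], [0, 0, 0]])

```text
clock: 46.1
tcp_pos: [0.4684, 0.0308, 0.2047]
eef_rot: [3.138, -0.003, 1.462]
force: [0.4, 1.0, 0.8]
opening: 0.0393
```

```bash
python3 - <<'E'
from h import *
plan([.4631,.2646,.101],1.455,.058)
for n in("top","scene"):
    im=arm.snapshot(n); cv2.imwrite(f"pics/{n}7.png",im)
    x0,y0=(96,197) if n=="top" else (377,180)
    cv2.imwrite(f"pics/kn2_{n}.png",cv2.resize(im[y0:y0+50,x0:x0+50],None,fx=12,fy=12,interpolation=cv2.INTER_CUBIC))
E
```

```text
t 46.1 at [0.4684 0.0308 0.2047] rpy [ 3.138e+00 -3.000e-03  1.462e+00] F [0.4 1.  0.8] open 0.0393 q6 -0.35
5 rows rot [ 0.001 -0.001  0.001]
[0.0463, -0.0062, 0.0209]
[0.0463, -0.0062, 0.0208]
[0.0463, -0.0063, 0.0208]
[0.0463, -0.0063, 0.0208]
[0.0463, -0.0064, 0.0208]
```

View pics/kn2_top.png

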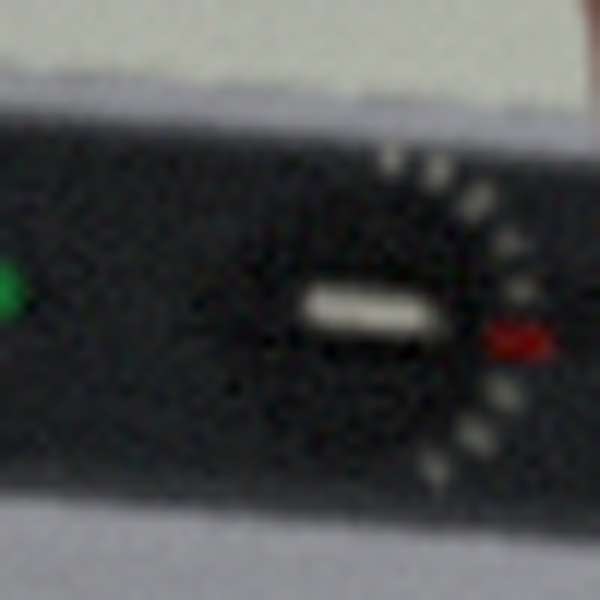

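View pics/kn2_scene.png

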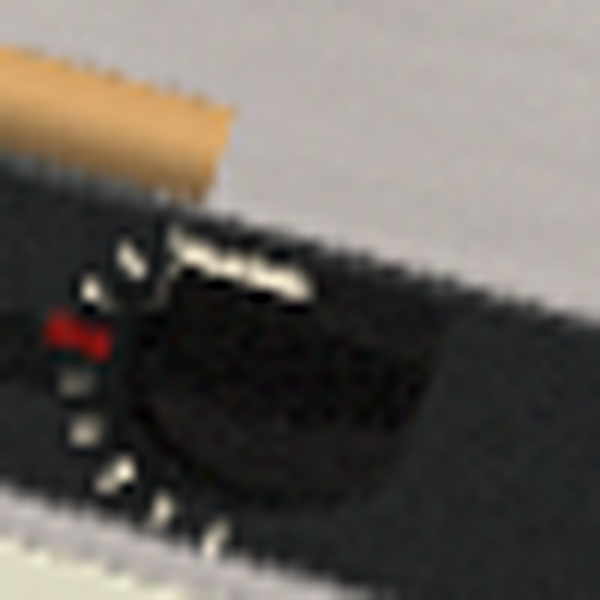

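```bash
python3 - <<'E'
from h import *
im=cv2.imread("pics/top7.png").astype(float); g=im.min(2)[197+22:197+30,96+22:96+38]
w=np.clip(g-70,0,None); yy,xx=np.mgrid[0:g.shape[0],0:g.shape[1]]
for (n,x0,y0,a,b) in(("top",96,197,(312,303),(432,316)),("scene",377,180,(308,288),(172,243))):
    P=onplane(n,[[x0+(a[0]+.5)/12-.5,y0+(a[1]+.5)/12-.5],[x0+(b[0]+.5)/12-.5,y0+(b[1]+.5)/12-.5]],.112); d=P[1]-P[0]; print(n,np.round(P,4).tolist(),np.arctan2(d[1],d[0]))
pts=np.argwhere(w>20)[:,::-1]+[96+22,197+22]; print(len(pts))
P=onplane("top",pts,.112)[:,:2]; ww=w[w>20]; c=np.average(P,axis=0,weights=ww); U,S,V=np.linalg.svd((P-c)*np.sqrt(ww)[:,None]); v=V[0]; v=v if v[1]<0 else -v; print("pca",c,np.arctan2(v[1],v[0]))
E
```

```text
top [[0.4624, 0.2622, 0.112], [0.4593, 0.2342, 0.112]] -1.681081017629444
scene [[0.4609, 0.2648, 0.112], [0.4568, 0.2363, 0.112]] -1.7134374882044705
21
pca [0.46060472 0.24959624] -1.65866609809561
```

Request:
play_rows(jaw=[0.55, 0.55, 0.55, 0.55, 0.55], dp=[[0.05, -0.006, 0.006], [0.053, -0.006, 0.01], [0.053, -0.006, 0.02], [0.05, -0.006, 0.02], [0.02, -0.004, 0.008]], rot=[[0, 0, 0], [0, 0, 0], [0, 0, 0], [0, 0, 0], [0, 0, 0]])

```text
clock: 46.82
tcp_pos: [0.4633, 0.2775, 0.139]
eef_rot: [3.135, -0.004, 1.476]
force: [-0.2, 0.1, -0.3]
opening: 0.0481
```

Request:
play_rows(jaw=[0.55, 0.55], dp=[[0, 0, 0], [0, 0, 0]], rot=[[0, 0, 0], [0, 0, 0]])

```text
clock: 47.08
tcp_pos: [0.4617, 0.2799, 0.1374]
eef_rot: [3.136, -0.0, 1.482]
force: [0.2, -0.0, 0.3]
opening: 0.0478
```

```bash
python3 - <<'E'
from h import *
plan([.4628,.2646,.125],1.459,.058)
E
```

```text
t 47.08 at [0.4617 0.2799 0.1374] rpy [ 3.136 -0.     1.482] F [ 0.2 -0.   0.3] open 0.0478 q6 -0.53
1 rows rot [ 0.005 -0.     0.023]
[-0.0151, 0.0024, 0.0125]
```

Request:
play_rows(jaw=[0.55, 0.55, 0.55, 0.55], dp=[[-0.015, 0.0024, 0.01], [-0.001, 0, 0.002], [0, 0, 0], [0, 0, 0]], rot=[[0.005, 0, 0.023], [0, 0, 0], [0, 0, 0], [0, 0, 0]])

```text
clock: 47.58
tcp_pos: [0.4637, 0.2598, 0.1258]
eef_rot: [3.142, -0.003, 1.452]
force: [0.6, 0.3, 0.6]
opening: 0.0479
```

```bash
python3 - <<'E'
from h import *
plan([.4628,.2646,.102],1.459,.058)
E
```

```text
t 47.58 at [0.4637 0.2598 0.1258] rpy [ 3.142e+00 -3.000e-03  1.452e+00] F [0.6 0.3 0.6] open 0.0479 q6 -0.51
1 rows rot [ 0.    -0.003 -0.007]
[0.0046, -0.0015, 0.0238]
```

Request:
play_rows(jaw=[0.55, 0.55, 0.55, 0.55], dp=[[0.0045, -0.0014, 0.014], [0, 0, 0.008], [0, 0, 0.002], [0, 0, 0]], rot=[[0, -0.003, -0.007], [0, 0, 0], [0, 0, 0], [0, 0, 0]])

```text
clock: 48.08
tcp_pos: [0.4625, 0.2653, 0.0997]
eef_rot: [-3.141, 0.001, 1.461]
force: [0.2, -0.1, -0.1]
opening: 0.0478
```

```bash
python3 - <<'E'
from h import *
plan([.4628,.2646,.102],1.459,.058)
E
```

```text
t 48.08 at [0.4625 0.2653 0.0997] rpy [-3.141e+00  1.000e-03  1.461e+00] F [ 0.2 -0.1 -0.1] open 0.0478 q6 -0.48
1 rows rot [-0.     0.001  0.002]
[-0.0006, 0.0004, -0.0023]
```

Request:
play_rows(jaw=[0, 0, 0, 0, 0], dp=[[0, 0, 0], [0, 0, 0], [0, 0, 0], [0, 0, 0], [0, 0, 0]], rot=[[0, 0, 0], [0, 0, 0], [0, 0, 0], [0, 0, 0], [0, 0, 0]])

```text
clock: 48.7
tcp_pos: [0.463, 0.2654, 0.1004]
eef_rot: [3.141, 0.0, 1.461]
force: [1.2, 0.9, -1.9]
opening: 0.0157
```

Request:
play_rows(jaw=[0, 0, 0, 0], dp=[[0, 0, 0], [0, 0, -0.005], [0, 0, -0.006], [0, 0, -0.005]], rot=[[0, 0, 0], [0, 0, 0], [0, 0, 0], [0, 0, 0]])

```text
clock: 49.2
tcp_pos: [0.4625, 0.2645, 0.1146]
eef_rot: [3.14, 0.003, 1.46]
force: [15.8, 4.2, -48.3]
opening: 0.0158
```

```bash
python3 - <<'E'
from h import *
plan([.4625,.265,.112],1.459,.058)
E
```

```text
t 49.2 at [0.4625 0.2645 0.1146] rpy [3.14e+00 3.00e-03 1.46e+00] F [ 15.8   4.2 -48.3] open 0.0158 q6 -0.5
1 rows rot [0.002 0.003 0.001]
[0.0005, -0.0001, 0.0026]
```

Request:
play_rows(jaw=[0, 0.4, 0.4, 0.4, 0.4], dp=[[0, 0, 0], [0, 0, 0], [0, 0, 0], [0, 0, 0], [0, 0, -0.02]], rot=[[0, 0, 0], [0, 0, 0], [0, 0, 0], [0, 0, 0], [0, 0, 0]])

```text
clock: 49.82
tcp_pos: [0.4618, 0.2641, 0.1348]
eef_rot: [3.141, 0.004, 1.461]
force: [-0.3, 0.9, 0.6]
opening: 0.0342
```

Request:
play_rows(jaw=[0.4, 0.4, 0.4, 0.4, 0.4], dp=[[0, 0, -0.04], [0, 0, -0.04], [-0.06, 0.01, 0], [-0.06, 0.005, 0], [-0.06, 0, 0]], rot=[[0, 0, 0], [0, 0, 0], [0, 0, 0], [0, 0, 0], [0, 0, 0]])

```text
clock: 50.45
tcp_pos: [0.4583, 0.0832, 0.2206]
eef_rot: [3.137, 0.004, 1.467]
force: [0.9, -0.6, 0.2]
opening: 0.0351
```

Request:
play_rows(jaw=[0.4, 0.4, 0.4], dp=[[-0.05, 0, 0], [-0.04, 0, 0], [0, 0, 0]], rot=[[0, 0, 0], [0, 0, 0], [0, 0, 0]])

```text
clock: 50.82
tcp_pos: [0.448, -0.0139, 0.2212]
eef_rot: [3.138, -0.002, 1.46]
force: [-0.9, 0.4, -0.7]
opening: 0.0342
```

```bash
python3 chk.py 8; python3 - <<'E'
from h import *
for n in("top","scene"):
    im=cv2.imread(f"pics/{n}8.png")
    x0,y0=(96,197) if n=="top" else (377,170)
    cv2.imwrite(f"pics/kn3_{n}.png",cv2.resize(im[y0:y0+50,x0:x0+50],None,fx=12,fy=12,interpolation=cv2.INTER_CUBIC))
E
```

```text
ruby ('top',) 0.086 [array([0.6226, 0.3533]), np.float64(1.3752), np.float64(0.3639)] s 0.0994 t 0.0019
ruby ('scene',) 0.086 [array([0.6218, 0.3548]), np.float64(1.4276), np.float64(0.1659)] s 0.0987 t -0.0013
blue ('top',) 0.086 [array([0.6174, 0.2951]), np.float64(1.3252), np.float64(0.2713)] s 0.0409 t 0.0022
blue ('scene',) 0.086 [array([0.6158, 0.2943]), np.float64(1.3959), np.float64(0.1262)] s 0.0379 t -0.0017
amber ('top',) 0.086 [array([0.6109, 0.2279]), np.float64(1.4426), np.float64(0.1386)] s -0.0266 t 0.002
amber ('scene',) 0.086 [array([0.6106, 0.2269]), np.float64(1.4546), np.float64(0.0505)] s -0.0297 t -0.0005
green ('top',) 0.086 [array([0.6048, 0.1645]), np.float64(1.3209), np.float64(0.2834)] s -0.0902 t 0.0019
green ('scene',) 0.086 [array([0.603 , 0.1654]), np.float64(1.462), np.float64(0.1243)] s -0.0917 t -0.0023
```

View pics/kn3_top.png

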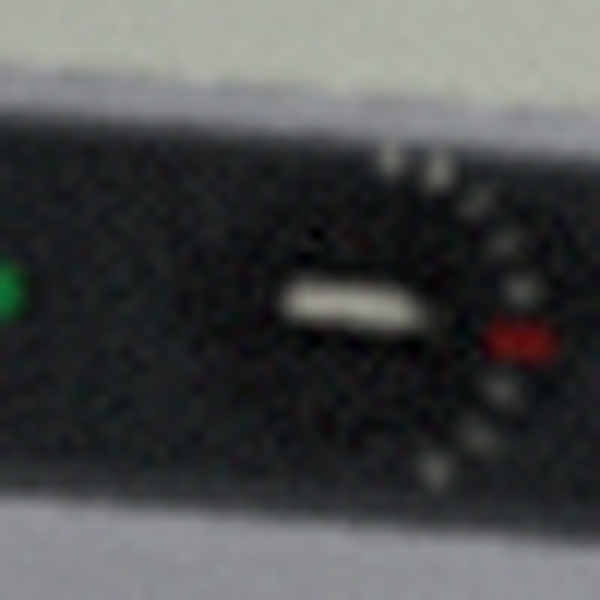

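View pics/kn3_scene.png

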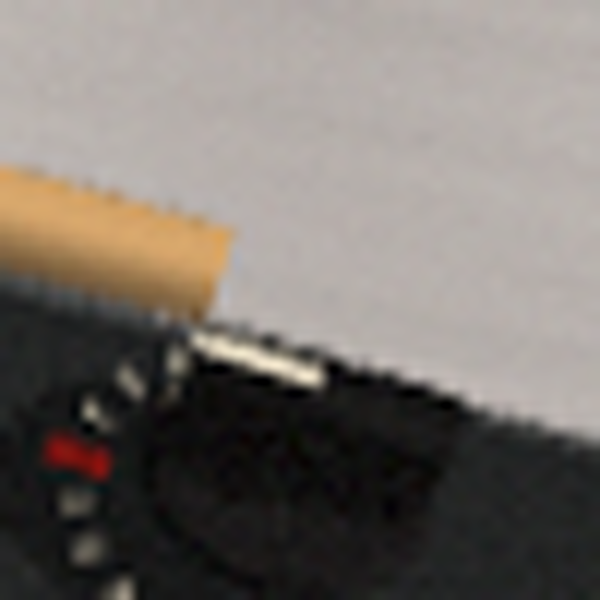

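View pics/scene8.png

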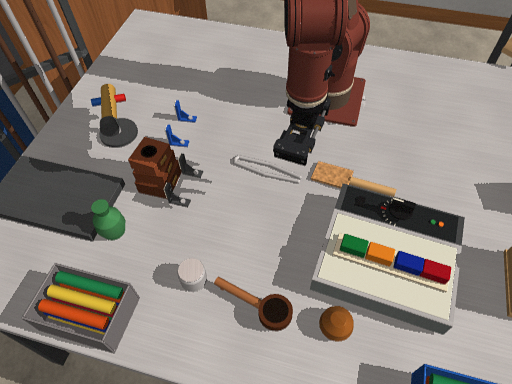

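View pics/top8.png

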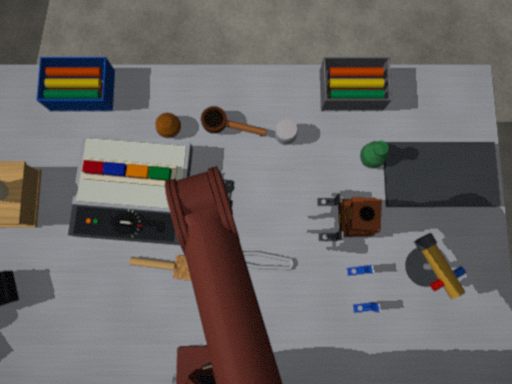

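```bash
python3 - <<'E'
from h import *
from scipy.optimize import least_squares
def tri(t,s):
    a=(96+(t[0]+.5)/12-.5,197+(t[1]+.5)/12-.5)
    r=least_squares(lambda p:np.r_[proj("top",[p])[0]-a,proj("scene",[p])[0]-s],[.46,.26,.1]); return r.x,np.abs(r.fun).max()
S=lambda x,y,y0:(377+(x+.5)/12-.5,y0+(y+.5)/12-.5)
for nm,a in(("before in",((308,303),S(312,290,180))),("before out",((432,318),S(172,240,180))),("after in",((285,300),S(325,377,170))),("after out",((425,312),S(190,338,170)))):
    x,f=tri(*a); print(nm,np.round(x,4),round(f,2))
E
```

```text
before in [0.4622 0.2643 0.1129] 0.52
before out [0.4585 0.2347 0.1148] 0.47
after in [0.4617 0.2648 0.1248] 0.07
after out [0.4588 0.2352 0.1236] 0.94
```

```bash
python3 -c "
from bench import arm
print(arm.job_done(), arm.sense()['clock'])"
```

```text
the job is handed in; nothing more can be done
the job is handed in; nothing more can be done
```

The job is handed in, at about 51 s of the 208 s allowed, and the last checks showed it done as asked. No verdict came back.

**What I did:**
- **Tile:** I drew it straight out between the posts. The stack dropped to the bench and was still standing against them in the last pictures. I regripped the tile at its middle and laid it on the deck.
- **Bars:** All four were there. They lie flat in one row on the tile, in the order green, amber, blue, ruby. None of them was knocked aside during the run.
- **Knob:** I turned it to the red mark, checked the pointer, then pulled it up to its stop and let go.

**Last checks:**
- **Tile on deck:** It is about 3 mm off the deck's centre along the long side, and about 0.6° out of line.
- **Bars:** Blue and ruby touch each other. Ruby is the bar closest to a tile end, about 4–8 mm clear depending on which camera I trust.
- **Pointer:** It measured −1.67 to −1.69 rad, against −1.68 rad for the red mark.
- **Knob pull:** The two ends of the pointer line gave a rise of about 12 mm and 9 mm. The wrist read 48 N at the stop, and I took that as fully out.
- **Disagreements:** The two cameras differed by about 2 mm in y. The bar angles fitted from the top camera came out up to about 9° off the tile. The placing angles and the pictures did not show that, so I took it as fit error.

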